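Weigh out loose walnuts with the counter scoop

TASK

With the steel scoop, move walnuts from the grey bin into the steel pan of the counter scale until the needle stays past the broad black mark on the dial, then lay the scoop level back on its white rest and let go. Keep your fingers off the nuts and the scale, spill none (every nut ends in the bin or in the pan), and leave the other goods on the counter where they are.

Things in the scene. Friction and masses are not known exactly. Their poses are not given: they have to be found in the camera images.
- scoop_grip (a point): steel scoop, 160 g: centre of its black level bar handle, 105 (x) x 20 (y) x 18 mm high; x points along the bar to the pan's open lip, z up. A 22 mm wide neck drops from the bar's front end, 50 mm ahead, to the pan's back wall. Pan: floor underside 86 mm below this point, 50 to 150 mm ahead, 80 mm wide (86 at the lip), 1.8 mm thick, side walls 34 mm high (18 by the lip), back wall 36, front open.
- rest_mid (a point): the scoop's rest: fixed white tray 140 mm (its x, away from the robot) by 112 mm (its y), rim 10 mm high, walls 4 mm, inner floor 4 mm above the counter; this point is the centre of its underside, on the counter
- bin_floor (a point): open fixed grey bin with a flat floor; this point is the centre of the inner floor, 22 mm above the counter. Inside 250 mm long (its x, away from the robot) and 94 mm wide (its y); walls 5 mm thick, rising 50 mm above the floor. It stands left or right of the rest, the scale on the other side. The nuts start in the half farther from the robot
- pan_mid (a point): steel pan of the counter scale: centre of its inner floor, 77 mm above the counter when empty; on a soft spring it sinks up to 13 mm without tilting. Outside 200 (its x) x 180 mm (its y), walls 3 mm, rim 33 mm above this point. The fixed white body below is 200 x 165 mm, 55 mm high, and goes on 84 mm farther in +x, 46 mm high, with a flat dial facing up
- needle (a joint): needle of the scale's dial (80 mm face, 142 mm from the pan's centre in the scale's +x): 0 with the pan empty, pointing to +x; it turns clockwise seen from above and the angle grows in proportion to the weight in the pan, at 25 rad per kg (0.4 rad for a 16 g nut). The broad black mark lies at 1.8 rad (72 g), the end of travel at 3.9 rad. It settles within a second.
- nut1: walnut, 30 mm wide, 27 mm high, about 16 g (12 % lighter or heavier), hard, smooth (friction about 0.3) and roughly round; origin at its centre
- nut2: walnut, 30 mm wide, 27 mm high, about 16 g (12 % lighter or heavier), hard, smooth (friction about 0.3) and roughly round; origin at its centre
- nut3: walnut, 30 mm wide, 27 mm high, about 16 g (12 % lighter or heavier), hard, smooth (friction about 0.3) and roughly round; origin at its centre
- nut4: walnut, 30 mm wide, 27 mm high, about 16 g (12 % lighter or heavier), hard, smooth (friction about 0.3) and roughly round; origin at its centre
- nut5: walnut, 30 mm wide, 27 mm high, about 16 g (12 % lighter or heavier), hard, smooth (friction about 0.3) and roughly round; origin at its centre
- nut6: walnut, 30 mm wide, 27 mm high, about 16 g (12 % lighter or heavier), hard, smooth (friction about 0.3) and roughly round; origin at its centre
- nut7: walnut, 30 mm wide, 27 mm high, about 16 g (12 % lighter or heavier), hard, smooth (friction about 0.3) and roughly round; origin at its centre
- nut8: walnut, 30 mm wide, 27 mm high, about 16 g (12 % lighter or heavier), hard, smooth (friction about 0.3) and roughly round; origin at its centre
- jar: bystander, loose: amber glass jar, 64 mm wide, 95 mm high, standing beyond the scoop's rest; origin at the centre of its underside
- tin: bystander, loose: flat round aluminium tin, 60 mm wide, 20 mm high, near the robot; origin at the centre of its underside
- bottle: bystander, loose: plain white bottle, 62 mm wide, 190 mm high, on the left; origin at the centre of its underside
- cups: bystander, loose: stack of paper cups, 75 mm wide, about 155 mm high, on the right; origin at the centre of its underside
- carton: bystander, loose: cardboard carton 60 x 100 x 45 mm on the right; origin at the centre of its underside
- scoop_lip (a point): middle of the scoop's thin straight lip, on its underside: 150 mm ahead of and 86 mm below the grip point, same axes. At the start the scoop stands level on its pan in the rest's tray, pan middle (100 mm ahead of the grip) within 7 mm of the tray's centre, handle reaching over the rim towards the robot
- scale: the whole counter scale; origin on the counter, under the centre of its pan

How it is judged:
By the outcome, as a careful person would: the job done as asked, in the order asked, and still so for the second after the job is handed in, with the robot touching nothing.
It also fails if it takes over 72 s, if anything falls off the work surface, if the arm or the gripper's body presses on something with over 40 N, if the wrist force passes 120 N, or if a joint passes its speed limit or range.

ROBOT

A 6-joint arm with a two-finger parallel gripper is mounted at the origin on the work surface. World frame = base frame: x ahead of the robot, y to its left, z up, the work surface at z = 0. Lengths are in m, angles in rad, forces in N, time in s.
With the tool pointing down it reaches from about 0.3 to 0.95 m from the base axis. Payload 3.1 kg.
Tool frame: the origin (TCP) lies between the finger pads; the fingertips stand bot.nose_length ahead of it and the grasp point (between the pads) lies 2 mm behind it (bot.nose_length is the distance from the TCP to the fingertips, in m); x points along the fingers, y is the direction in which the jaws open and shut, and the axes are right-handed (so a half turn about x gives the same grasp; the last joint's range is limited). The gripper opens to 85 mm and grips with 20 to 120 N. Pads are 22 mm wide; open, the fingers measure 114 mm over their backs; the gripper's body (76 mm by 85 mm) begins 54 mm behind the grasp point. The pads swing forward as they close: fully open they stand 13 mm farther back than shut.
Start: joints at [-0.07, 0.308, 1.634, -0, 1.2, -0.07], TCP at [0.625, -0, 0.226] pointing down, gripper open.
Joint ranges: [-3.06, 3.06], [-0.79, 1.96], [0.05, 2.63], [-1.19, 4.34], [0.05, 2.64], [-2.94, 2.94]. Speed limits (rad/s): [2.79, 2.79, 3.14, 3.14, 3.14, 3.14].

INTERFACE

Orientations are given as [roll, pitch, yaw] about the fixed x, y, z axes, in that order (R = Rz(yaw) Ry(pitch) Rx(roll)).
In Python, from cell import bot, camera, workorder gives the robot as it stands.
- The arm moves only by the tool carry_out, never from a script. Its argument "rows" is a list of rows, each a list of 7 numbers: the turn, a rotation vector about the tool's x, y, z in units of 5 degrees (1.0 is 5 degrees), then the shift along the tool's x, y, z in m, then the closure in counts, from 0 (fully open) to 255 (shut). A call has 1 to 20 rows; each row shifts and turns the commanded pose from where the row before left it, along the tool's axes as they then stand; what a row does not reach is not made up. A row lasts 1/12 s, in which the tool goes at most 41.7 mm and 7.16 degrees, less where a joint would pass 70% of its speed; a pose out of reach is approached as far as the arm can. A call with a gripper value outside its range is refused whole. The fingers move at their own pace and stop on an object; "force" is the grip in N (left out, the last holds). Time passes only in rows, so rows that do not move let the fingers close. It gives the time, the measured TCP pose, the force and the opening at its end, in the units of the state.
- bot.state(): the state, without advancing time (a new reading comes with each control period).
- camera(name): name is "scene" or "side" or "wrist"; returns a dict with "image" (400x640x3 uint8, red, green, blue), "intrinsics" (3x3 intrinsics, pixels), "dist" ([k1, k2, p1, p2, k3] as OpenCV has them; the pictures are not rectified), "R" (3x3) and "t" (3): a world point X has camera coordinates R X + t; the wrist camera has in their place "tool_from_camera" (4x4, takes a point from camera to tool coordinates, whose origin is the TCP and whose axes are the tool frame's). Camera axes: x right, y down, z forward; pixel columns grow to the right and rows downward; lengths in m; the calibration is good to about 2 mm. A picture is of the moment at which its call begins: read the wrist's pose just before it. There is no depth.
- workorder.hand_in(): hands the job in, once; it reports no verdict.
The state is a dict: "clock": time; "joint_positions": joint angles; "qd": joint speeds; "joint_efforts": joint torques, N m; "position": TCP position; "tool_rot": TCP orientation; "ft_force": force on the tool from outside, world axes, zero at the start; "wrist_torque": the same for the moment, N m; "finger_gap": opening from 0.0 (shut) to 1.0 (fully open).
Only numpy, scipy, OpenCV 4.12 (cv2) and the standard library are available. Lean on these libraries where they do the work, as an engineer would, in place of code of your own. Each camera call takes 0.05 s, during which the arm holds its last target.

## Working session

There is one attempt and no reset: what is moved stays moved. The work goes in short steps, Python scripts to look and compute and a tool call to move; the robot and the scene stay as the last step left them, time stands still between calls to the robot, and variables do not carry over. Pictures are saved under pics/ and viewed, and the job is handed in when it is done.

Besides the shell and the picture viewer there is one more tool, called after "Call:" as a command line: name --pt "numbers of a row" for each row, then --argument value for the rest. carry_out: Moves the arm, as the interface text tells. Its arguments: {"type":"object","properties":{"rows":{"type":"array","items":{"type":"array","items":{"type":"number"}}},"force":{"type":"number"}},"required":["rows"]}

```bash
ls -la; mkdir -p pics; python3 - <<'E'
from cell import bot,camera
import cv2
s=bot.state();print(s, bot.nose_length)
for n in ["scene","side","wrist"]:
    c=camera(n);cv2.imwrite(f"pics/{n}0.png",c["image"][:,:,::-1])
    print(n,c["intrinsics"],c["dist"],c.get("R"),c.get("t"),c.get("tool_from_camera"))
E
```

```text
total 12
drwxr-xr-x  3 agent agent 4096 Dec  6 22:26 .
drwxr-xr-x 23 root  root  4096 Dec  6 22:26 ..
drwxr-xr-x  2 agent agent 4096 Dec  6 22:26 pics
{'clock': 0.0, 'joint_positions': array([-6.97377358e-02,  3.09008326e-01,  1.63519323e+00,  1.68189831e-05,
        1.19971269e+00, -6.96823753e-02]), 'qd': array([ 7.91278439e-05, -2.17050311e-04, -3.62443533e-04, -2.10958738e-03,
       -7.18248401e-05, -2.12819017e-03]), 'joint_efforts': array([ 1.43707580e-04, -4.15252447e+01, -2.76667070e+01, -1.74997494e-04,
        1.01000658e-02, -1.14578896e-05]), 'position': array([6.24159194e-01, 1.29118662e-05, 2.24741855e-01]), 'tool_rot': array([-1.64722399,  1.56847469,  3.06510351]), 'ft_force': array([ 0.54074037, -0.30737862, -0.27762199]), 'wrist_torque': array([-0.01603545,  0.01129205, -0.04077613]), 'finger_gap': 0.9975101948626207} 0.017
scene [[377.92910588   0.         322.27761807]
 [  0.         377.92910588 198.91993135]
 [  0.           0.           1.        ]] [-0.05330643  0.          0.          0.          0.        ] [[-0.6321369   0.7745078   0.02325098]
 [ 0.490841
[... 229 characters left out ...]
 1.        ]] [0.03217885 0.         0.         0.         0.        ] [[ 0.87961242 -0.47563014 -0.00761331]
 [-0.30189899 -0.54580917 -0.78163249]
 [ 0.36761256  0.6898321  -0.62369278]] [-0.51816941  0.25963142  1.26200649] None
wrist [[356.48048033   0.         318.22776597]
 [  0.         356.48048033 198.06998588]
 [  0.           0.           1.        ]] [-0.0811342  0.         0.         0.         0.       ] None None [[-1.06138677e-03 -2.91132083e-01  9.56682279e-01 -1.47563809e-01]
 [ 9.99998308e-01  1.12834364e-03  1.45281462e-03 -2.78625881e-04]
 [-1.50242732e-03  9.56682203e-01  2.91130393e-01 -7.43005082e-02]
 [ 0.00000000e+00  0.00000000e+00  0.00000000e+00  1.00000000e+00]]
```

View pics/scene0.png

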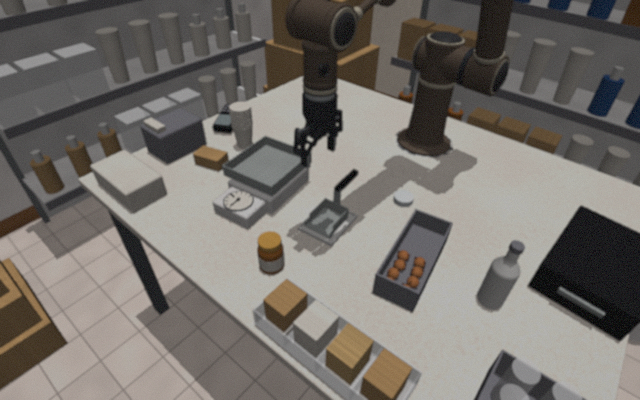

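View pics/side0.png

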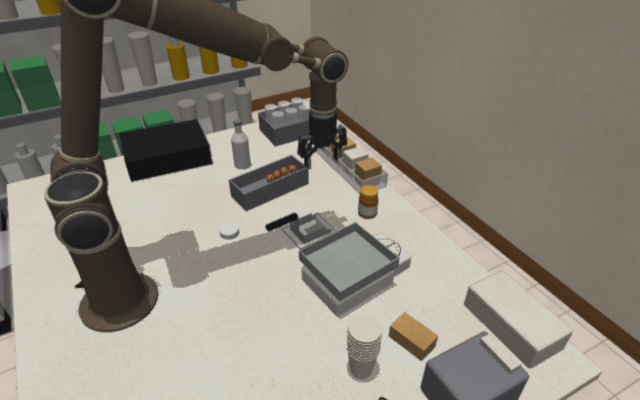

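View pics/wrist0.png

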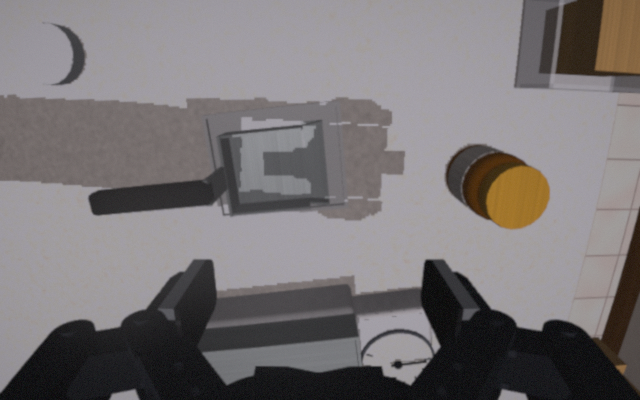

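The scene view shows the bin at about (415,255) holding the nuts, the rest and scoop at (330,218), the scale at (265,175), and the jar at (270,250). The wrist view shows the scoop handle at (150,197) and the tray at (275,160). I'll zoom in to get corners.

```bash
cat > h.py <<'E'
import numpy as np,cv2
from cell import bot,camera
from scipy.spatial.transform import Rotation as Ro
def Rt(s=None):
    s=s or bot.state(); return Ro.from_euler('xyz',s['tool_rot']).as_matrix(),np.array(s['position'])
def grab(n,save=None):
    s=bot.state(); c=camera(n)
    if n=='wrist':
        R,p=Rt(s); T=c['tool_from_camera']; Rc=R@T[:3,:3]; o=R@T[:3,3]+p
        c['R']=Rc.T; c['t']=-Rc.T@o
    if save: cv2.imwrite(f'pics/{save}.png',c['image'][:,:,::-1])
    np.savez(f'/tmp/{save}.npz',image=c['image'],K=c['intrinsics'],d=c['dist'],R=c['R'],t=c['t'])
    return c
def load(n):
    c=dict(np.load(f'/tmp/{n}.npz')); return c
def K(c): return np.array(c.get('K',c.get('intrinsics'))),np.array(c.get('d',c.get('dist')))
def ray(c,px):
    k,d=K(c); u=cv2.undistortPoints(np.array(px,float).reshape(-1,1,2),k,d).reshape(-1,2)
    v=np.c_[u,np.ones(len(u))]@c['R']; o=-c['R'].T@c['t']; return o,v
def onz(c,px,z):
    o,v=ray(c,px); s=(z-o[2])/v[:,2]; return o+s[:,None]*v
def proj(c,X):
    k,d=K(c); return cv2.projectPoints(np.array(X,float).reshape(-1,3),cv2.Rodrigues(c['R'])[0],np.array(c['t']),k,d)[0].reshape(-1,2)
def crop(c,x0,y0,x1,y1,f,name):
    im=cv2.resize(c['image'][y0:y1,x0:x1,::-1],None,fx=f,fy=f,interpolation=cv2.INTER_CUBIC)
    cv2.imwrite(f'pics/{name}.png',im)
E
python3 - <<'E'
from h import *
s=grab('scene','s1');d=grab('side','d1');w=grab('wrist','w1')
R,p=Rt();print(R.round(3),p)
crop(s,200,130,330,230,6,'s1a');crop(s,290,160,460,310,4,'s1b')
crop(d,220,140,420,310,4,'d1a')
E
```

```text
[[-0.001  1.     0.   ]
 [ 0.     0.    -1.   ]
 [-1.    -0.001 -0.   ]] [6.24720486e-01 3.70654070e-06 2.25527327e-01]
```

View pics/s1a.png

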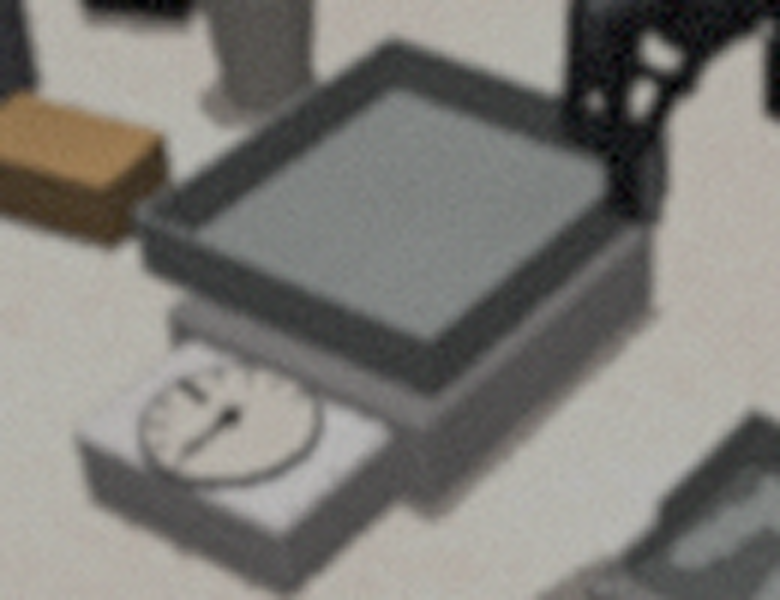

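View pics/s1b.png

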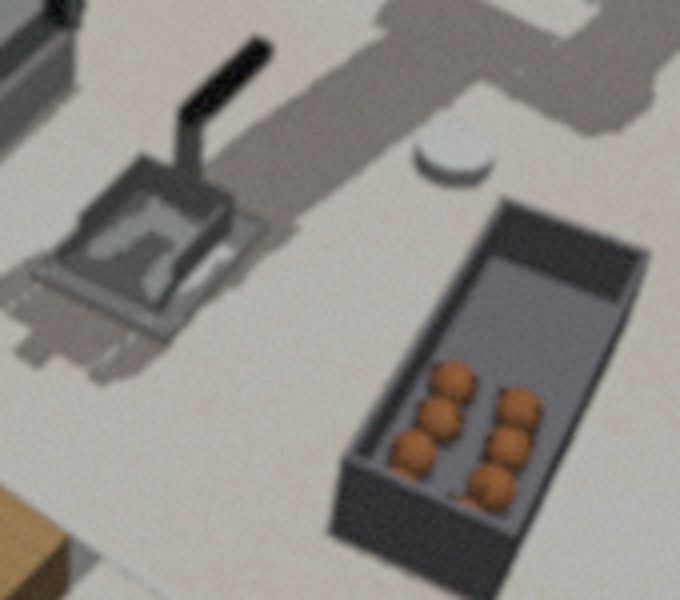

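View pics/d1a.png

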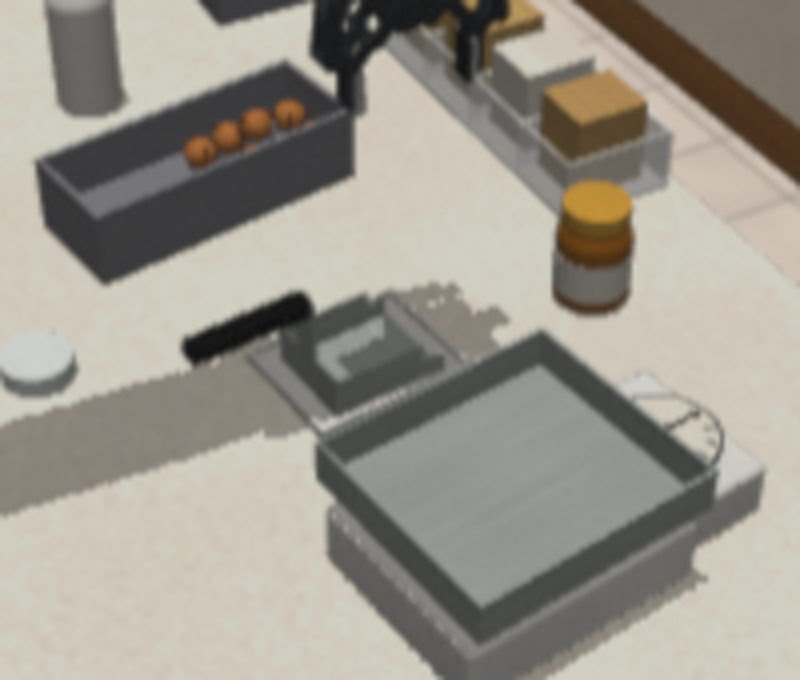

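```bash
python3 - <<'E'
from h import *
s=load('s1');d=load('d1');w=load('w1')
def C(pts,x0,y0,f): return (np.array(pts,float)+.5)/f-.5+[x0,y0]
def show(n,X):
    print(n);print(X.round(4)); 
    L=np.linalg.norm(np.diff(np.vstack([X,X[:1]]),axis=0),axis=1);print('  edges',L.round(4))
show('bin scene',onz(s,C([(507,198),(650,252),(512,535),(345,462)],290,160,4),.072))
show('bin side',onz(d,C([(285,62),(355,115),(100,217),(38,160)],220,140,4),.072))
show('scale scene',onz(s,C([(395,38),(140,222),(435,385)],200,130,6),.110))
show('scale side',onz(d,C([(540,330),(718,475),(485,635),(317,452)],220,140,4),.110))
show('tray scene',onz(s,C([(33,270),(168,338),(270,222)],290,160,4),.010))
show('tray side',onz(d,C([(392,292),(466,358),(322,430),(248,355)],220,140,4),.010))
show('tray wrist',onz(w,[(207,118),(341,103),(345,205),(221,215)],.010))
show('handle scene',onz(s,C([(265,45),(187,115)],290,160,4),.095))
show('handle side',onz(d,C([(193,350),(303,304)],220,140,4),.092))
show('handle wrist',onz(w,[(90,203),(216,191)],.092))
show('scoop rim wrist',onz(w,[(222,135),(325,121),(325,205),(228,214)],.03))
show('dial',onz(s,C([(232,417),(183,467)],200,130,6),.046))
E
python3 -c "
from h import *
crop(load('w1'),60,80,400,240,2,'w1a')"
```

```text
bin scene
[[0.4401 0.1959 0.072 ]
 [0.4257 0.2937 0.072 ]
 [0.6824 0.3308 0.072 ]
 [0.6991 0.2342 0.072 ]]
  edges [0.0988 0.2594 0.0981 0.2617]
bin side
[[0.682  0.3276 0.072 ]
 [0.6973 0.2212 0.072 ]
 [0.4469 0.1918 0.072 ]
 [0.4311 0.2915 0.072 ]]
  edges [0.1075 0.2521 0.101  0.2535]
scale scene
[[ 0.4856 -0.3329  0.11  ]
 [ 0.6841 -0.3029  0.11  ]
 [ 0.6786 -0.1094  0.11  ]]
  edges [0.2007 0.1936 0.2953]
scale side
[[ 0.658  -0.1359  0.11  ]
 [ 0.6815 -0.3156  0.11  ]
 [ 0.4774 -0.3573  0.11  ]
 [ 0.4603 -0.1695  0.11  ]]
  edges [0.1812 0.2083 0.1886 0.2005]
tray scene
[[ 0.6531 -0.0436  0.01  ]
 [ 0.6426  0.0666  0.01  ]
 [ 0.5062  0.0528  0.01  ]]
  edges [0.1108 0.1371 0.1757]
tray side
[[ 0.6444  0.0592  0.01  ]
 [ 0.6558 -0.0405  0.01  ]
 [ 0.5189 -0.0583  0.01  ]
 [ 0.5069  0.0458  0.01  ]]
  edges [0.1003 0.1381 0.1048 0.1382]
tray wrist
[[ 0.5124  0.048   0.01  ]
 [ 0.647   0.0623  0.01  ]
 [ 0.6533 -0.0439  0.01  ]
 [ 0.519  -0.0555  0.01  ]]
  edges [0.1354 0.1063 0.1348 0.1038]
handle scene
[[ 0.4322 -0.0125  0.095 ]
 [ 0.5345 -0.0058  0.095 ]]
  edges [0.1025 0.1025]
handle side
[[ 0.4376 -0.0157  0.092 ]
 [ 0.5311 -0.0079  0.092 ]]
  edges [0.0939 0.0939]
handle wrist
[[ 0.4288 -0.0159  0.092 ]
 [ 0.5403 -0.0052  0.092 ]]
  edges [0.1121 0.1121]
scoop rim wrist
[[ 0.532   0.0332  0.03  ]
 [ 0.6309  0.0462  0.03  ]
 [ 0.6315 -0.0374  0.03  ]
 [ 0.5322 -0.0473  0.03  ]]
  edges [0.0998 0.0836 0.0998 0.0805]
dial
[[ 0.7061 -0.2231  0.046 ]
 [ 0.7445 -0.2131  0.046 ]]
  edges [0.0397 0.0397]
```

View pics/w1a.png

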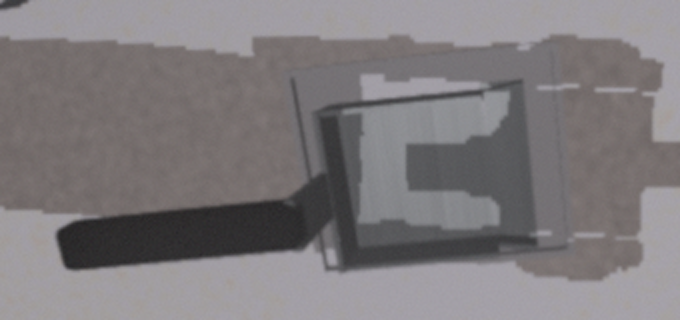

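Call:
carry_out --pt "0 0 0 -0.02 -0.005 0.028 0" --pt "0 0 0 -0.02 -0.005 0.028 0" --pt "0 0 0 -0.02 -0.005 0.028 0" --pt "0 0 0 -0.02 -0.005 0.028 0" --pt "0 0 0 -0.02 -0.005 0.028 0" --pt "0 0 0 -0.02 -0.005 0.028 0" --pt "0 0 0 0 0 0 0" --pt "0 0 0 0 0 0 0"

```text
clock: 0.97
position: [0.5955, -0.1697, 0.3478]
tool_rot: [1.32, 1.567, -0.254]
ft_force: [0.7, -0.2, -0.2]
finger_gap: 0.998
```

```bash
python3 - <<'E'
from h import *
grab('wrist','w2')
E
```

```text
(no output)
```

View pics/w2.png

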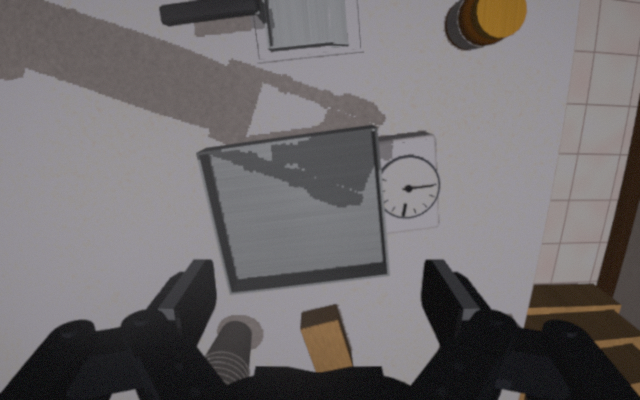

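The wrist view shows the scale rim corners at about (199,153), (376,126), (387,272) and (232,292). The dial hub is at (408,188). Next I look at the bin.

Call:
carry_out --pt "0 0 0 0 -0.003 -0.037 0" --pt "0 0 0 0 -0.003 -0.037 0" --pt "0 0 0 0 -0.003 -0.037 0" --pt "0 0 0 0 -0.003 -0.037 0" --pt "0 0 0 0 -0.003 -0.037 0" --pt "0 0 0 0 -0.003 -0.037 0" --pt "0 0 0 0 -0.003 -0.037 0" --pt "0 0 0 0 -0.003 -0.037 0" --pt "0 0 0 0 -0.003 -0.037 0" --pt "0 0 0 0 -0.003 -0.037 0" --pt "0 0 0 0 0 0 0" --pt "0 0 0 0 0 0 0"

```text
clock: 2.02
position: [0.5631, 0.2051, 0.344]
tool_rot: [-1.377, 1.567, -2.942]
ft_force: [-0.2, -0.5, -0.1]
finger_gap: 0.998
```

```bash
python3 - <<'E'
from h import *
c=grab('wrist','w3')
grab('scene','s3');grab('side','d3')
E
```

```text
(no output)
```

View pics/w3.png

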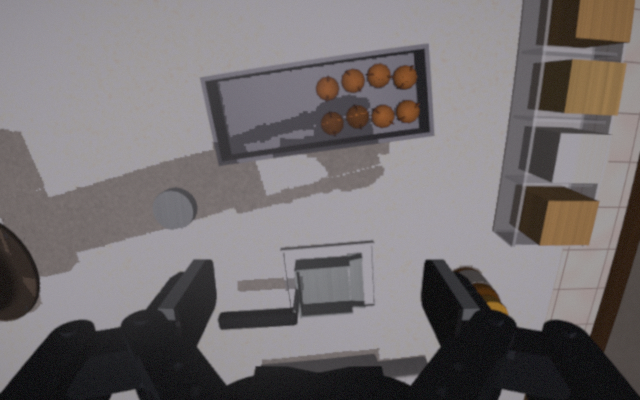

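The wrist view shows the bin's outer rim corners at about (202,78), (428,44), (434,134) and (220,164). The nuts sit in two columns of four at x = 328 to 408.

```bash
python3 - <<'E'
from h import *
def show(n,X):
    L=np.linalg.norm(np.diff(np.vstack([X,X[:1]]),axis=0),axis=1)
    print(n,X[:,:2].round(4).tolist(),'mean',X.mean(0).round(4),'edges',L.round(4))
    for a,b in ((0,1),(3,2)):
        if len(X)==4:
            v=X[b]-X[a];print('  yaw',np.arctan2(v[1],v[0]).round(4))
w2=load('w2');w3=load('w3')
def quad(c,mask_roi,z): pass
show('scale',onz(w2,[(199,153),(376,126),(387,272),(232,292)],.110))
show('dial',onz(w2,[(408,188)],.046))
show('bin',onz(w3,[(202,78),(428,44),(434,134),(220,164)],.072))
show('bin inner floor',onz(w3,[(219,81)],.072))
im=w3['image'].astype(int);m=((im[:,:,0]>im[:,:,2]*1.7)&(im[:,:,0]>60)).astype(np.uint8)
m[:, 430:]=0;m[180:]=0
n,l,st,ce=cv2.connectedComponentsWithStats(m)
for i in range(1,n):
    if st[i,4]>30: print(st[i],ce[i].round(1),onz(w3,[ce[i]],.036)[0].round(4))
crop(w3,190,30,450,180,3,'w3a');crop(w2,180,110,460,310,2,'w2a')
s=load('s3');d=load('d3')
show('bottle',onz(s,[(493,300)],0));show('cups',onz(w2,[(243,330)],0));show('jar',onz(w2,[(463,25)],0.01))
show('tray w3',onz(w3,[(281,243),(373,240),(374,304),(293,312)],.01))
E
```

```text
scale [[0.4657, -0.1608], [0.6584, -0.1324], [0.68, -0.3072], [0.4892, -0.3346]] mean [ 0.5733 -0.2338  0.11  ] edges [0.1949 0.1761 0.1927 0.1753]
  yaw 0.1464
  yaw 0.1427
dial [[0.7148, -0.2189]] mean [ 0.7148 -0.2189  0.046 ] edges [0.]
bin [[0.4298, 0.293], [0.6833, 0.3313], [0.6987, 0.2316], [0.4442, 0.1935]] mean [0.564  0.2624 0.072 ] edges [0.2564 0.1009 0.2573 0.1006]
  yaw 0.1498
  yaw 0.1486
bin inner floor [[0.4492, 0.2896]] mean [0.4492 0.2896 0.072 ] edges [0.]
[368  64  23  23 404] [378.5  75.2] [0.6353 0.2982 0.036 ]
[392  66  25  23 426] [404.6  76.8] [0.6676 0.2968 0.036 ]
[342  70  22  22 384] [352.7  80.4] [0.6039 0.2916 0.036 ]
[317  77  21  23 369] [327.1  88.2] [0.5727 0.2819 0.036 ]
[396 101  24  22 398] [407.7 111. ] [0.6742 0.2557 0.036 ]
[372 105  22  22 376] [382.5 115.9] [0.6427 0.2492 0.036 ]
[347 106  21  22 358] [357.1 116.4] [0.6108 0.2481 0.036 ]
[322 113  21  21 348] [332.1 122.9] [0.5796 0.2397 0.036 ]
bottle [[0.5287, 0.4659]] mean [0.5287 0.4659 0.    ] edges [0.]
cups [[0.4714, -0.4758]] mean [ 0.4714 -0.4758  0.    ] edges [0.]
jar [[0.7826, -0.0122]] mean [ 0.7826 -0.0122  0.01  ] edges [0.]
tray w3 [[0.5085, 0.063], [0.6438, 0.0689], [0.6516, -0.0403], [0.5243, -0.0559]] mean [0.5821 0.0089 0.01  ] edges [0.1354 0.1095 0.1282 0.12  ]
  yaw 0.0434
  yaw 0.122
```

View pics/w3a.png

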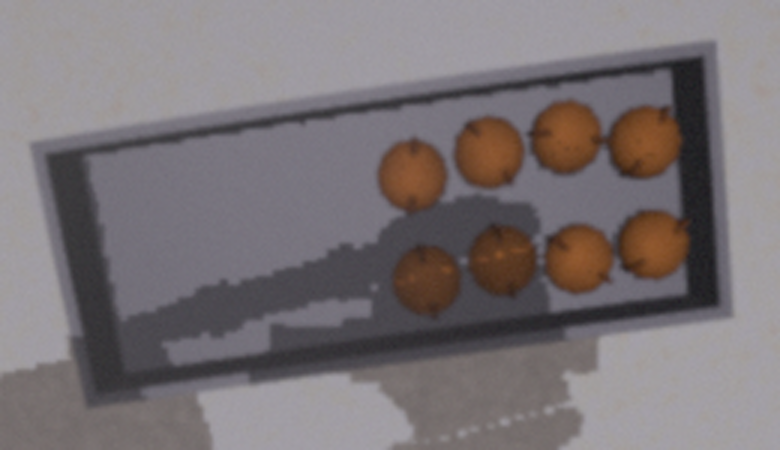

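View pics/w2a.png

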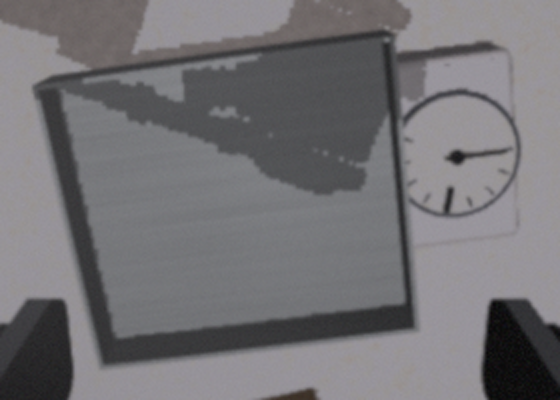

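Scale and bin edges match the given sizes to within 1 to 5 mm. Bin centre is (0.564, 0.2625) with yaw 0.149, scale centre is (0.573, -0.234) with yaw about 0.14, and the scoop grip is (0.484, -0.0105) with yaw about 0.09. I'll turn the tool now.

Call:
carry_out --pt "-1.19 0 0 0.006 0 0 0" --pt "-1.19 0 0 0.006 0 0 0" --pt "-1.19 0 0 0.006 0 0 0" --pt "-1.19 0 0 0.006 0 0 0" --pt "-1.19 0 0 0.006 0 0 0" --pt "-1.19 0 0 0.006 0 0 0" --pt "-1.19 0 0 0.006 0 0 0" --pt "-1.19 0 0 0.006 0 0 0" --pt "-1.19 0 0 0.006 0 0 0" --pt "-1.19 0 0 0.006 0 0 0" --pt "-1.19 0 0 0.006 0 0 0" --pt "-1.19 0 0 0.006 0 0 0" --pt "-1.19 0 0 0.006 0 0 0" --pt "-1.19 0 0 0.006 0 0 0" --pt "-1.19 0 0 0.006 0 0 0" --pt "-1.19 0 0 0.006 0 0 0"

```text
clock: 3.5
position: [0.5652, 0.2002, 0.2495]
tool_rot: [-2.597, 1.57, -2.503]
ft_force: [0.2, -0.1, 1.0]
finger_gap: 1.004
```

Call:
carry_out --pt "0 0 0 0.006 -0.026 -0.012 0" --pt "0 0 0 0.006 -0.026 -0.012 0" --pt "0 0 0 0.006 -0.026 -0.012 0" --pt "0 0 0 0.006 -0.026 -0.012 0" --pt "0 0 0 0.006 -0.026 -0.012 0" --pt "0 0 0 0.006 -0.026 -0.012 0" --pt "0 0 0 0.006 -0.026 -0.012 0" --pt "0 0 0 0.006 -0.026 -0.012 0" --pt "0 0 0 0 0 0 0" --pt "0 0 0 0 0 0 0"

```text
clock: 4.33
position: [0.4873, -0.016, 0.2016]
tool_rot: [2.749, 1.57, 2.834]
ft_force: [0.1, -0.4, -0.5]
finger_gap: 0.997
```

```bash
python3 - <<'E'
from h import *
R,p=Rt();print(R.round(3),p.round(4))
grab('wrist','w4')
E
```

```text
[[-0.001 -0.085  0.996]
 [ 0.     0.996  0.085]
 [-1.     0.    -0.001]] [ 0.4873 -0.016   0.2016]
```

View pics/w4.png

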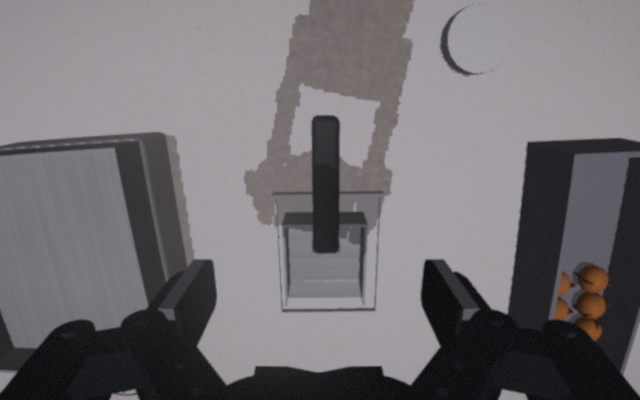

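```bash
python3 - <<'E'
from h import *
w=load('w4');im=w['image'].astype(int).sum(2)
m=(im<130).astype(np.uint8);m[:100]=0;m[262:]=0;m[:,:300]=0;m[:,350:]=0
n,l,st,ce=cv2.connectedComponentsWithStats(m)
i=1+np.argmax(st[1:,4]);print(st[i],ce[i]); ys,xs=np.where(l==i)
print(cv2.minAreaRect(np.c_[xs,ys].astype(np.float32)))
for z in (.099,.09): print(onz(w,[(326,117),(326.5,251),(312,200),(340,200)],z).round(4))
print('tray',onz(w,[(275,193),(383,193),(375,310),(282,310)],.01).round(4),onz(w,[(275,193),(383,193),(375,310),(282,310)],.01).mean(0))
R,p=Rt()
crop(w,260,100,400,270,4,'w4a')
E
```

```text
[ 313  141   26  111 2148] [325.72486034 206.35288641]
((325.5, 196.0), (110.0, 25.0), 90.0)
[[ 4.304e-01 -1.530e-02  9.900e-02]
 [ 5.309e-01 -5.500e-03  9.900e-02]
 [ 4.909e-01 -2.000e-02  9.900e-02]
 [ 4.891e-01  5.000e-04  9.900e-02]]
[[ 0.431  -0.0151  0.09  ]
 [ 0.5352 -0.0049  0.09  ]
 [ 0.4937 -0.0199  0.09  ]
 [ 0.4919  0.0013  0.09  ]]
tray [[ 0.5145 -0.0564  0.01  ]
 [ 0.5052  0.0504  0.01  ]
 [ 0.6403  0.061   0.01  ]
 [ 0.649  -0.042   0.01  ]] [0.57727192 0.00327897 0.01      ]
```

View pics/w4a.png

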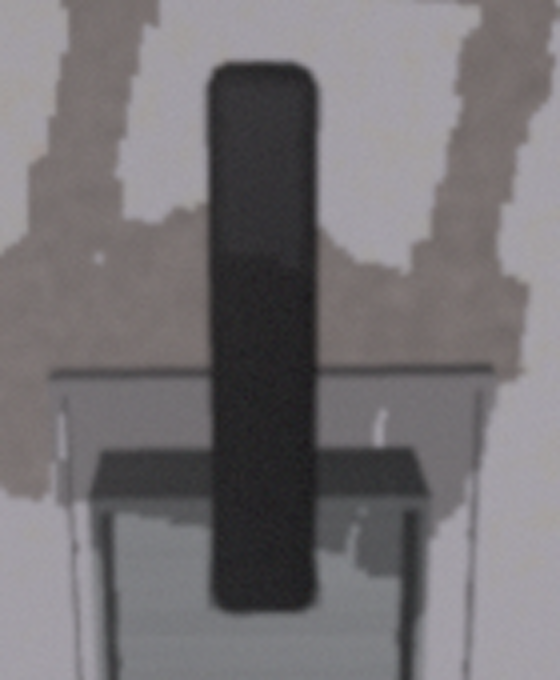

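The view shows the bar running straight down from (326,117) to (326,251), parallel to the tool. I descend and grip.

Call:
carry_out --pt "0.05 0 0 0.02 0.002 -0.0015 0" --pt "0 0 0 0.025 0.002 -0.0015 0" --pt "0 0 0 0.025 0.002 -0.0015 0" --pt "0 0 0 0.025 0 0 0" --pt "0 0 0 0.018 0 0 0" --pt "0 0 0 0 0 0 0" --pt "0 0 0 0 0 0 255" --pt "0 0 0 0 0 0 255" --pt "0 0 0 0 0 0 255" --pt "0 0 0 0 0 0 255" --pt "0 0 0 0 0 0 255" --pt "0 0 0 0 0 0 255" --pt "0 0 0 0 0 0 255" --pt "0 0 0 0 0 0 255" --pt "0 0 0 0 0 0 255" --pt "0 0 0 0 0 0 255" --force 110

```text
clock: 5.72
position: [0.4836, -0.0085, 0.0902]
tool_rot: [-0.443, 1.57, -0.357]
ft_force: [-1.8, -0.5, 5.2]
finger_gap: 0.172
```

```bash
python3 - <<'E'
from h import *
R,p=Rt();s=bot.state();print(R.round(3),p.round(4),s['finger_gap'],s['ft_force'])
grab('wrist','w5')
E
```

```text
[[ 0.001 -0.086  0.996]
 [-0.     0.996  0.086]
 [-1.    -0.     0.001]] [ 0.4836 -0.0085  0.0902] 0.17239293114624366 [-1.81573777 -0.49212553  5.16238079]
```

View pics/w5.png

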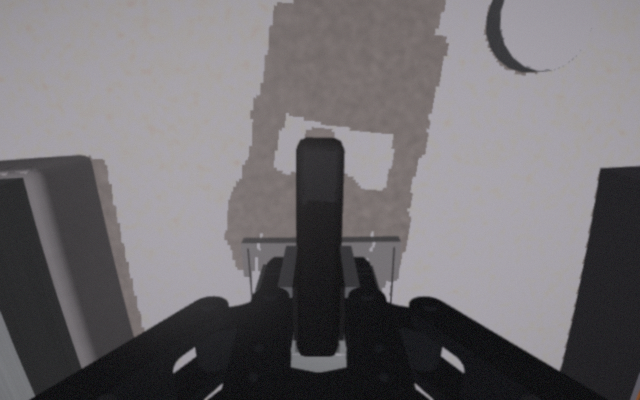

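Call:
carry_out --pt "0 0 0 -0.005 0 0 255" --pt "0 0 0 -0.01 0 0 255" --pt "0 0 0 -0.02 0 0 255" --pt "0 0 0 -0.025 0 0 255" --pt "0 0 0 -0.025 0 0 255" --pt "0 0 0 -0.025 0 0 255" --pt "0 0 0 -0.02 0 0 255" --pt "0 0 0 -0.01 0 0 255" --pt "0 0 0 0 0 0 255" --pt "0 0 0 0 0 0 255"

```text
clock: 6.6
position: [0.4831, -0.0083, 0.2291]
tool_rot: [-0.143, 1.57, -0.057]
ft_force: [0.0, 0.1, -2.2]
finger_gap: 0.171
```

```bash
python3 - <<'E'
from h import *
R,p=Rt();s=bot.state();print(R.round(3),p.round(4),s['finger_gap'],s['ft_force'],s['wrist_torque'],s['joint_positions'])
a=grab('scene','s6');b=grab('side','d6')
crop(a,260,80,420,240,5,'s6a');crop(b,220,80,440,260,3.5,'d6a')
E
```

```text
[[ 0.    -0.086  0.996]
 [-0.     0.996  0.086]
 [-1.    -0.     0.   ]] [ 0.4831 -0.0083  0.2291] 0.17065790850181806 [ 0.01649166  0.117817   -2.21140673] [ 0.02772059  0.10566835 -0.0155116 ] [-1.07301240e-01  2.76150734e-02  1.95536842e+00  2.56713678e-05
  1.15814609e+00 -1.76446747e+00]
```

View pics/s6a.png

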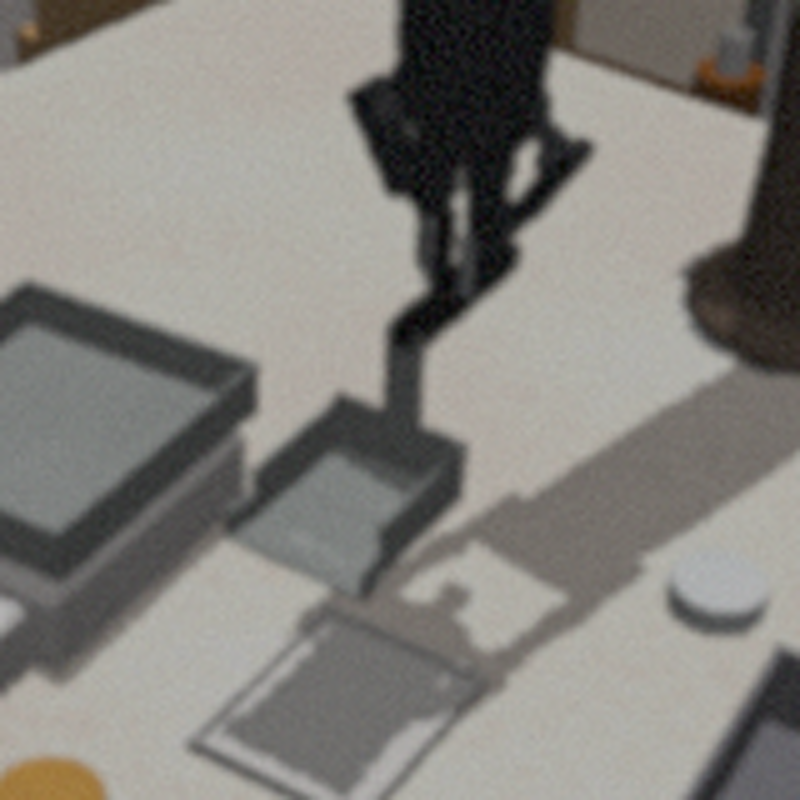

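View pics/d6a.png

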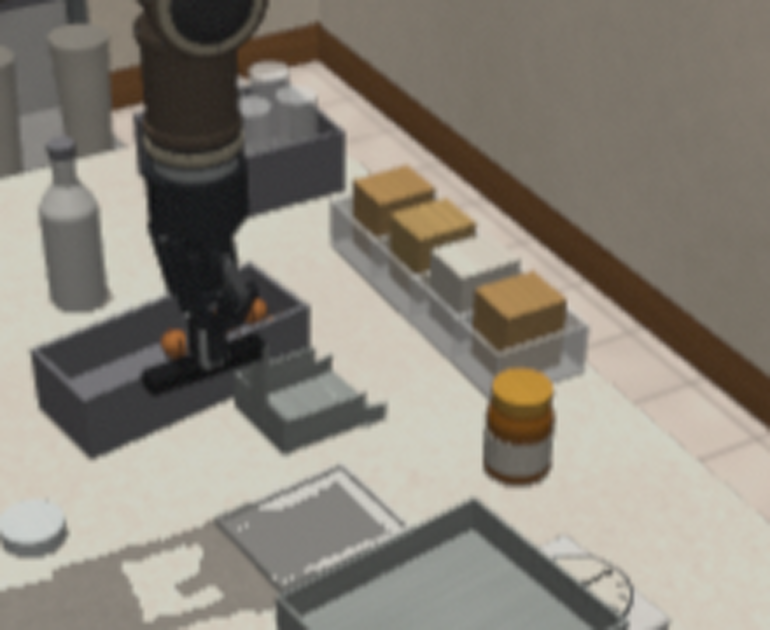

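```bash
cat >> h.py <<'E'
def C(pts,x0,y0,f): return (np.array(pts,float)+.5)/f-.5+[x0,y0]
def tri(c1,p1,c2,p2):
    (o1,v1),(o2,v2)=ray(c1,[p1]),ray(c2,[p2]);v1=v1[0]/np.linalg.norm(v1);v2=v2[0]/np.linalg.norm(v2)
    A=np.c_[v1,-v2];s=np.linalg.lstsq(A,o2-o1,rcond=None)[0]
    a=o1+s[0]*v1;b=o2+s[1]*v2;return (a+b)/2,np.linalg.norm(a-b)
E
python3 - <<'E'
from h import *
s=load('s6');d=load('d6')
print(tri(s,C([(230,527)],260,80,5)[0],d,C([(383,412)],220,80,3.5)[0]))
L=onz(s,C([(230,527),(368,597)],260,80,5),.231-.086);print(L,L.mean(0))
R,p=Rt();print('exp lip',p+R@[.086-.002,0,.15])
E
```

```text
(array([ 0.62784874, -0.03793146,  0.14556142]), np.float64(0.0023533053867445847))
[[ 0.62620869 -0.03785731  0.145     ]
 [ 0.62360775  0.04989451  0.145     ]] [0.62490822 0.0060186  0.145     ]
exp lip [0.63096363 0.00484071 0.14275425]
```

Call:
carry_out --pt "-0.36 0 0 0 0.01 0 255" --pt "-0.36 0 0 0 0.02 -0.003 255" --pt "0 0 0 0 0.028 -0.005 255" --pt "0 0 0 0 0.028 -0.005 255" --pt "0 0 0 0 0.028 -0.005 255" --pt "0 0 0 0 0.028 -0.005 255" --pt "0 0 0 0 0.028 -0.005 255" --pt "0 0 0 0 0.028 -0.005 255" --pt "0 0 0 0.015 0.028 -0.005 255" --pt "0 0 0 0.02 0.018 -0.003 255" --pt "0 0 0 0.015 0.01 0 255" --pt "0 0 0 0.005 0 0 255" --pt "0 0 0 0 0 0 255" --pt "0 0 0 0 0 0 255"

```text
clock: 7.87
position: [0.4057, 0.2367, 0.1734]
tool_rot: [-2.705, 1.569, -2.555]
ft_force: [-0.2, -0.1, -2.1]
finger_gap: 0.172
```

```bash
python3 - <<'E'
from h import *
R,p=Rt();s=bot.state();print(R.round(3),p.round(4),s['finger_gap'],s['ft_force'])
a=grab('scene','s7');b=grab('side','d7');grab('wrist','w7')
crop(a,350,170,480,320,5,'s7a')
B=np.array([.564,.2625]);ex=np.array([.9889,.1484]);ey=np.array([-.1484,.9889])
print('local TCP',(p[:2]-B)@ex,(p[:2]-B)@ey,'yaw',np.arctan2(R[1,2],R[0,2]))
E
```

```text
[[-0.002 -0.149  0.989]
 [-0.001  0.989  0.149]
 [-1.    -0.001 -0.002]] [0.4057 0.2367 0.1734] 0.17229191710619735 [-0.18417638 -0.11162921 -2.08309724]
local TCP -0.1603636928604176 -0.002073579896542001 yaw 0.14989644253276002
```

View pics/s7a.png

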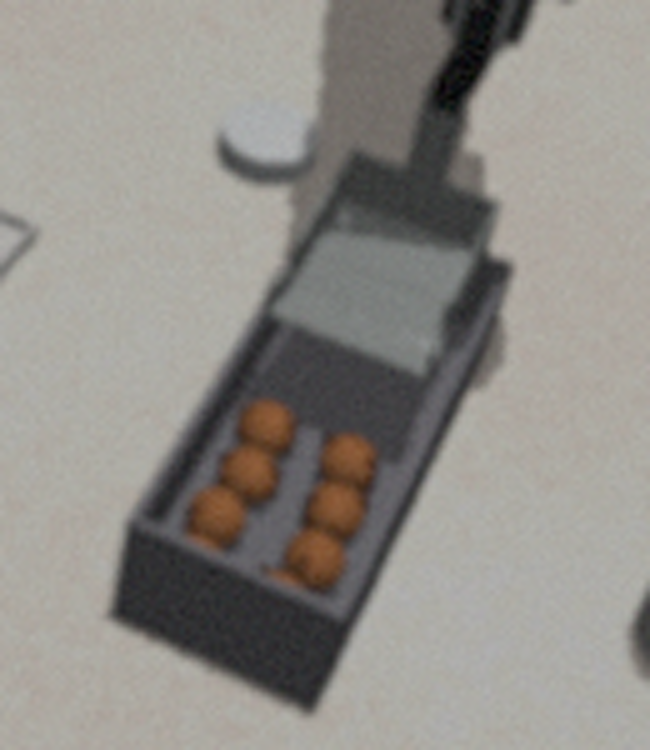

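View pics/w7.png

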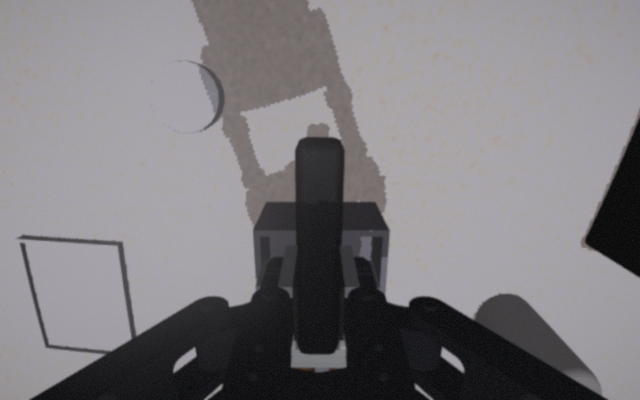

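```bash
python3 - <<'E'
from h import *
a=load('s7')
B=np.array([.564,.2625]);ex=np.array([.9889,.1484]);ey=np.array([-.1484,.9889])
L=onz(a,C([(273,312),(426,376)],350,170,5),.0895)[:,:2];print([((x-B)@ex,(x-B)@ey) for x in L])
L=onz(a,C([(130,520),(345,615),(512,268)],350,170,5),.072)[:,:2];print([((x-B)@ex,(x-B)@ey) for x in L])
E
```

```text
[(np.float64(-0.014915291955186646), np.float64(-0.03985171405051463)), (np.float64(-0.013386585159914581), np.float64(0.03871158394933669))]
[(np.float64(0.1257516391959661), np.float64(-0.050412556142225035)), (np.float64(0.1242200510348097), np.float64(0.051080704172302704)), (np.float64(-0.12977399653515392), np.float64(0.05172266707616364))]
```

The lip is at bin-local x = -14 mm and centred to 0.5 mm. I descend with a slight lip-down tilt.

Call:
carry_out --pt "0 0.1 0 0.012 0 0 255" --pt "0 0.1 0 0.018 0 0 255" --pt "0 0.1 0 0.015 0 0 255" --pt "0 0 0 0.01 0 0 255" --pt "0 0 0 0.005 0 0 255" --pt "0 0 0 0.001 0 0 255" --pt "0 0 0 0.001 0 0 255" --pt "0 0 0 0.001 0 0 255"

```text
clock: 8.68
position: [0.406, 0.2372, 0.1117]
tool_rot: [3.125, 1.546, -3.009]
ft_force: [-0.5, -0.8, 0.0]
finger_gap: 0.173
```

Call:
carry_out --pt "0 0 0 0.001 0 0 255" --pt "0 0 0 0.001 0 0 255" --pt "0 0 0 0 0 0 255"

```text
clock: 8.93
position: [0.4056, 0.2372, 0.1094]
tool_rot: [3.123, 1.546, -3.01]
ft_force: [-0.8, -0.3, 0.5]
finger_gap: 0.174
```

```bash
python3 - <<'E'
from h import *
s=bot.state();print(s['position'],s['ft_force'],s['wrist_torque'])
a=grab('scene','s8');crop(a,350,170,480,320,5,'s8a')
E
```

```text
[0.40562557 0.23719255 0.10944253] [-0.80092918 -0.25344992  0.46538119] [ 0.02308995  0.04496174 -0.01274307]
```

View pics/s8a.png

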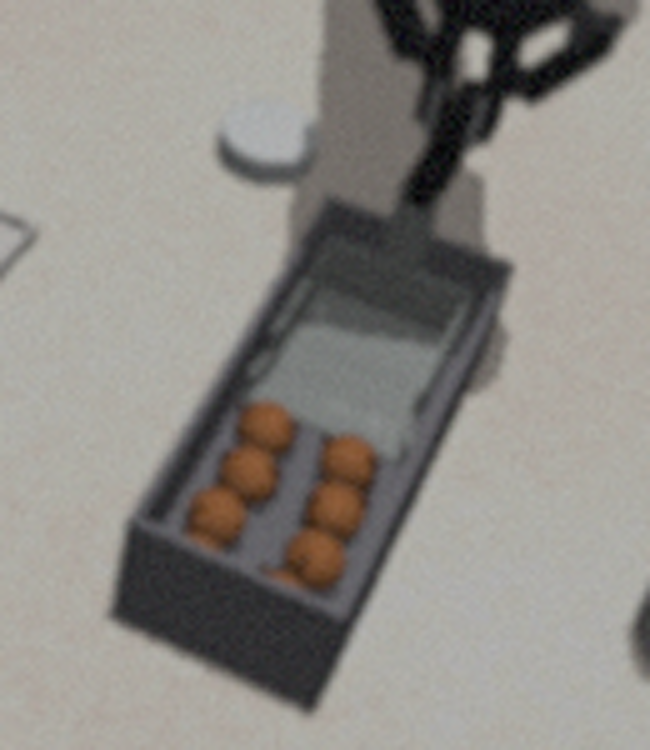

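Call:
carry_out --pt "0 0 0 -0.00015 0 0.006 255" --pt "0 0 0 -0.00015 0 0.006 255" --pt "0 0 0 -0.00015 0 0.006 255" --pt "0 0 0 -0.00015 0 0.006 255" --pt "0 0 0 -0.00015 0 0.006 255" --pt "0 0 0 -0.00015 0 0.006 255" --pt "0 0 0 -0.00015 0 0.006 255" --pt "0 0 0 -0.00015 0 0.006 255" --pt "0 0 0 -0.00015 0 0.006 255" --pt "0 0 0 -0.00015 0 0.006 255"

```text
clock: 9.82
position: [0.4649, 0.2459, 0.1088]
tool_rot: [-3.139, 1.544, -2.989]
ft_force: [-3.0, -0.5, 2.6]
finger_gap: 0.174
```

```bash
python3 - <<'E'
from h import *
s=bot.state();print(s['position'],s['ft_force'],s['wrist_torque'])
a=grab('scene','s9');crop(a,350,170,480,320,5,'s9a')
E
```

```text
[0.46493507 0.24585724 0.10876225] [-3.00454322 -0.54221843  2.61006755] [-0.03695786  0.29745718 -0.06619929]
```

View pics/s9a.png

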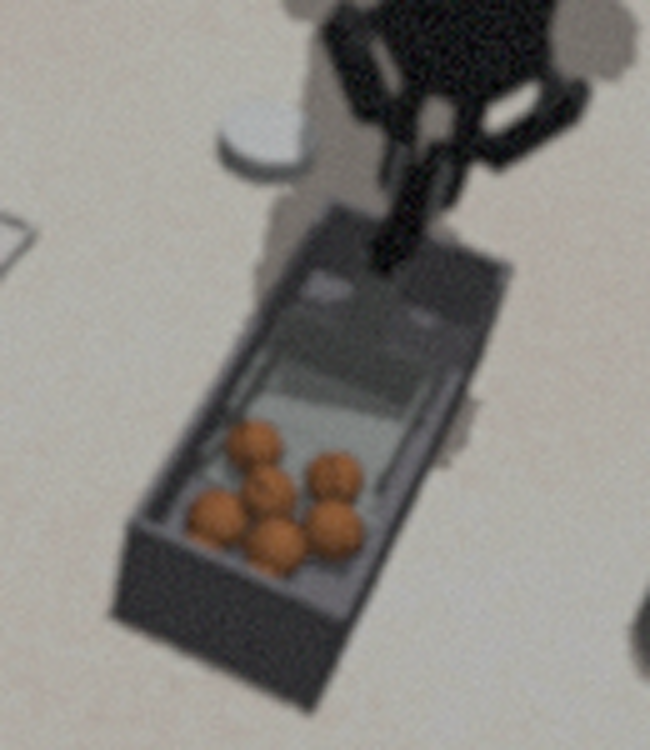

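Call:
carry_out --pt "0 0 0 -0.00015 0 0.006 255" --pt "0 0 0 -0.00015 0 0.006 255" --pt "0 0 0 -0.00015 0 0.006 255" --pt "0 0 0 -0.00015 0 0.006 255" --pt "0 0 0 -0.00015 0 0.006 255" --pt "0 0 0 -0.00015 0 0.006 255" --pt "0 0 0 -0.00015 0 0.006 255" --pt "0 0 0 -0.00015 0 0.006 255"

```text
clock: 10.53
position: [0.5122, 0.253, 0.1088]
tool_rot: [-3.14, 1.544, -2.991]
ft_force: [-3.8, -0.9, 3.5]
finger_gap: 0.171
```

```bash
python3 - <<'E'
from h import *
s=bot.state();print(s['position'],s['ft_force'],s['wrist_torque'])
a=grab('scene','s10');crop(a,350,170,480,320,5,'s10a');b=grab('side','d10');crop(b,220,80,350,220,5,'d10a')
E
```

```text
[0.51221331 0.25301241 0.108847  ] [-3.83720886 -0.92086709  3.49563379] [-0.05568349  0.85537049  0.07795901]
```

View pics/s10a.png

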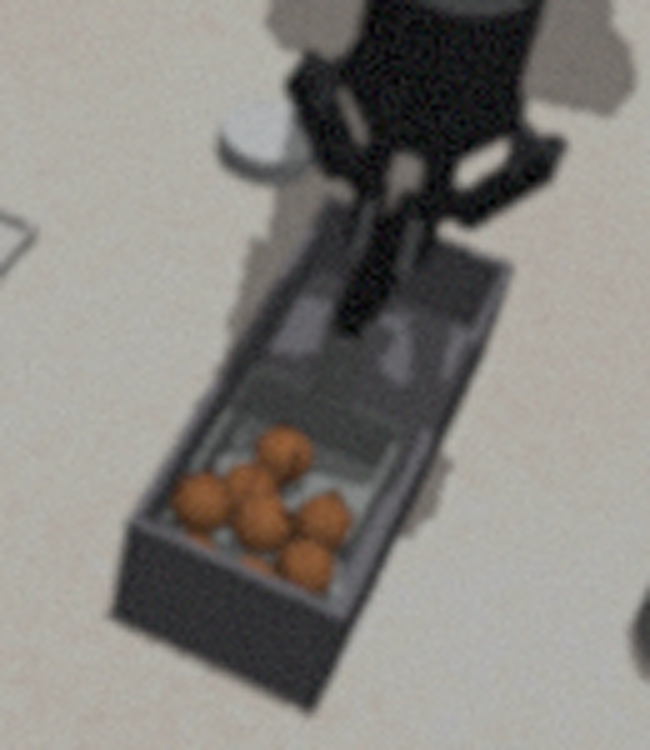

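View pics/d10a.png

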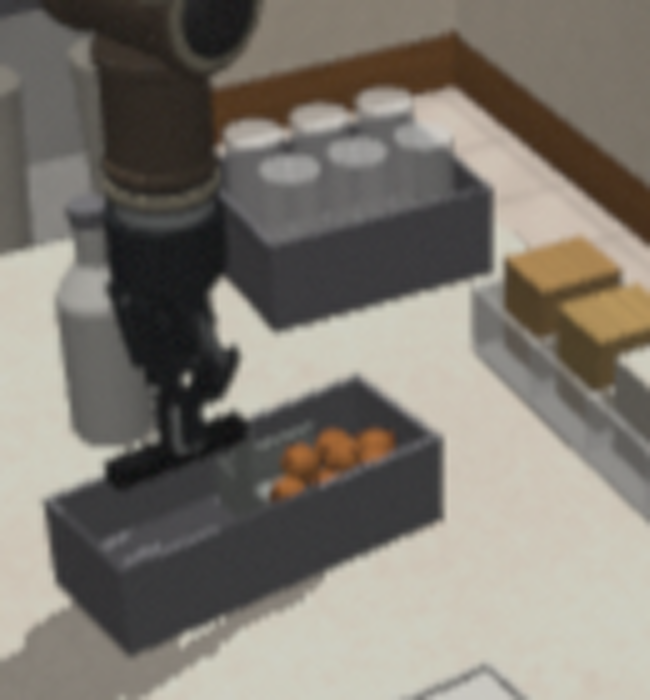

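Call:
carry_out --pt "0 0 0 -0.0001 0 0.005 255" --pt "0 0 0 -0.0001 0 0.005 255" --pt "0 0 0 0 0 0 255"

```text
clock: 10.88
position: [0.5233, 0.2547, 0.1089]
tool_rot: [3.135, 1.547, -2.999]
ft_force: [-0.9, 0.5, 0.2]
finger_gap: 0.171
```

```bash
python3 - <<'E'
from h import *
s=bot.state();print(s['position'],s['ft_force'],s['wrist_torque'])
a=grab('scene','s11');crop(a,350,170,480,320,5,'s11a')
E
```

```text
[0.52329682 0.25465281 0.10893403] [-0.93954877  0.51247673  0.1500856 ] [-0.05021163  0.12876473 -0.03059399]
```

View pics/s11a.png

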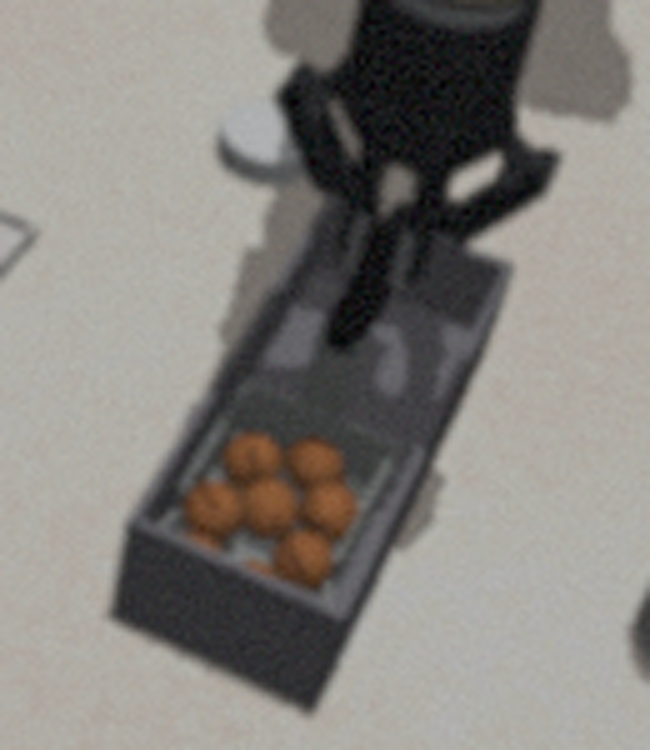

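Call:
carry_out --pt "0 0 0 -0.0001 0 0.004 255" --pt "0 0 0 -0.0001 0 0.003 255" --pt "0 -0.33 0 0.001 0 -0.0024 255" --pt "0 -0.33 0 0.001 0 -0.0024 255" --pt "0 -0.33 0 0.001 0 -0.0024 255" --pt "0 -0.33 0 0.001 0 -0.0024 255" --pt "0 -0.33 0 0.001 0 -0.0024 255" --pt "0 -0.33 0 0.001 0 -0.0024 255" --pt "0 -0.33 0 0.001 0 -0.0024 255" --pt "0 -0.33 0 0.001 0 -0.0024 255" --pt "0 -0.33 0 0.001 0 -0.0024 255" --pt "0 -0.33 0 0.001 0 -0.0024 255" --pt "0 0 0 0 0 0 255" --pt "0 0 0 0 0 0 255"

```text
clock: 12.1
position: [0.5062, 0.252, 0.0962]
tool_rot: [-0.001, 1.309, 0.149]
ft_force: [-1.4, -0.2, -0.1]
finger_gap: 0.168
```

```bash
python3 - <<'E'
from h import *
R,p=Rt();s=bot.state();print(R.round(3),s['position'],s['ft_force'],s['wrist_torque'])
a=grab('scene','s12');crop(a,350,170,480,320,5,'s12a');b=grab('side','d12');crop(b,220,80,350,220,5,'d12a')
E
```

```text
[[ 0.256 -0.149  0.955]
 [ 0.038  0.989  0.144]
 [-0.966 -0.     0.258]] [0.50624907 0.25202643 0.09621838] [-1.38261394 -0.21585031 -0.09979097] [-0.13976312  0.46198114 -0.0072398 ]
```

View pics/s12a.png

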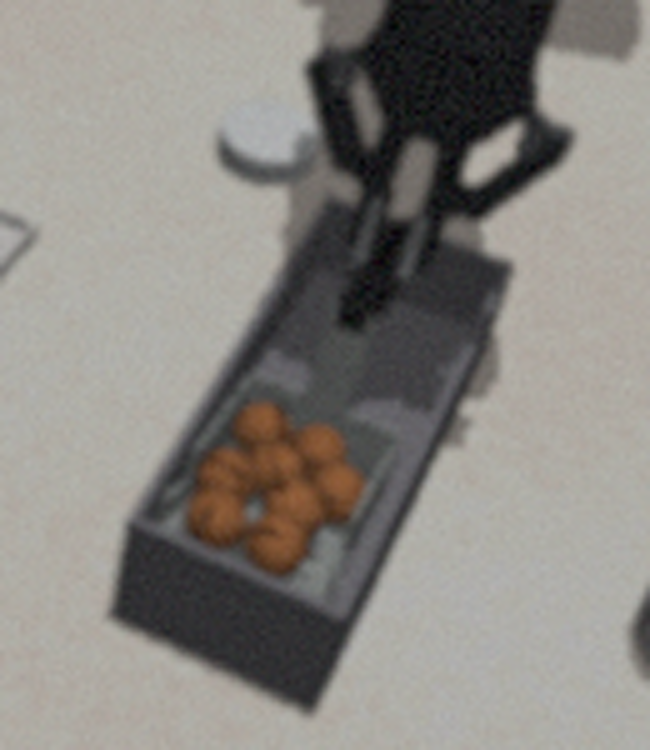

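View pics/d12a.png

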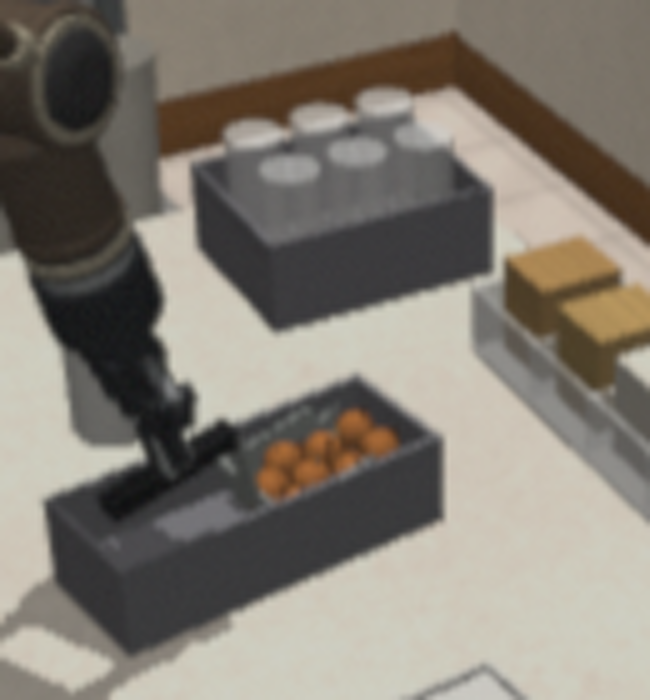

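All eight nuts lie on the scoop at 15° back-tilt. I tilt a little more and lift gently.

Call:
carry_out --pt "0 -0.3 0 -0.002 0 -0.002 255" --pt "0 -0.3 0 -0.002 0 -0.002 255" --pt "0 -0.3 0 -0.002 0 -0.002 255" --pt "0 -0.3 0 -0.002 0 -0.002 255" --pt "0 0 0 -0.004 0 0.0015 255" --pt "0 0 0 -0.006 0 0.0023 255" --pt "0 0 0 -0.008 0 0.003 255" --pt "0 0 0 -0.01 0 0.0038 255" --pt "0 0 0 -0.01 0 0.0038 255" --pt "0 0 0 -0.01 0 0.0038 255" --pt "0 0 0 -0.01 0 0.0038 255" --pt "0 0 0 -0.01 0 0.0038 255" --pt "0 0 0 -0.01 0 0.0038 255" --pt "0 0 0 -0.01 0 0.0038 255" --pt "0 0 0 -0.01 0 0.0038 255" --pt "0 0 0 -0.01 0 0.0038 255" --pt "0 0 0 -0.008 0 0.003 255" --pt "0 0 0 -0.005 0 0.002 255" --pt "0 0 0 0 0 0 255" --pt "0 0 0 0 0 0 255"

```text
clock: 13.87
position: [0.4961, 0.2506, 0.2314]
tool_rot: [0.0, 1.204, 0.15]
ft_force: [-0.2, -0.9, -3.1]
finger_gap: 0.171
```

```bash
python3 - <<'E'
from h import *
R,p=Rt();s=bot.state();print(R.round(3),s['position'],s['ft_force'],s['wrist_torque'])
a=grab('scene','s13');crop(a,340,120,480,280,5,'s13a');b=grab('side','d13');crop(b,220,60,360,220,5,'d13a')
E
```

```text
[[ 0.355 -0.149  0.923]
 [ 0.053  0.989  0.139]
 [-0.933  0.     0.359]] [0.49609372 0.25059114 0.2313787 ] [-0.17381853 -0.89018379 -3.09533989] [-0.07591043  0.68302337  0.01371177]
```

View pics/s13a.png

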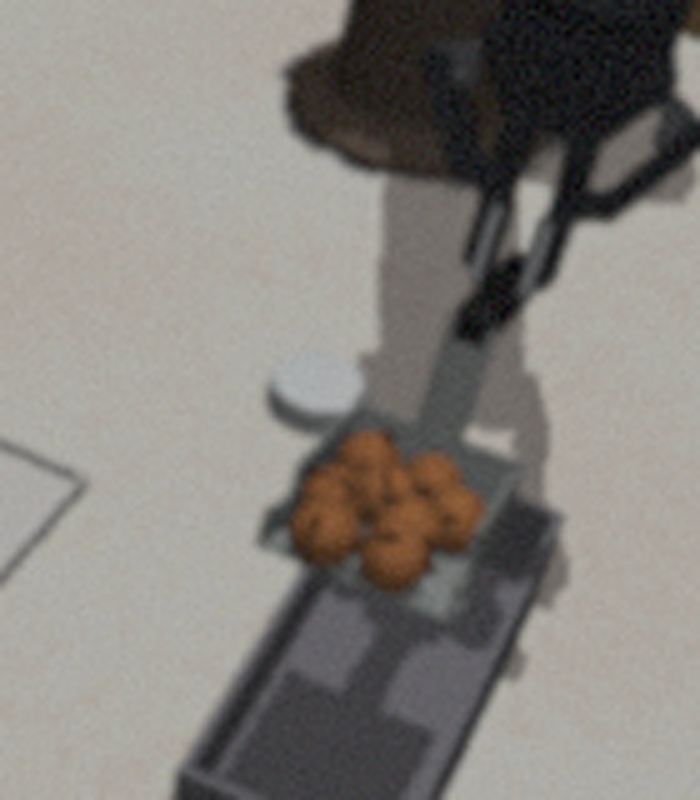

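View pics/d13a.png

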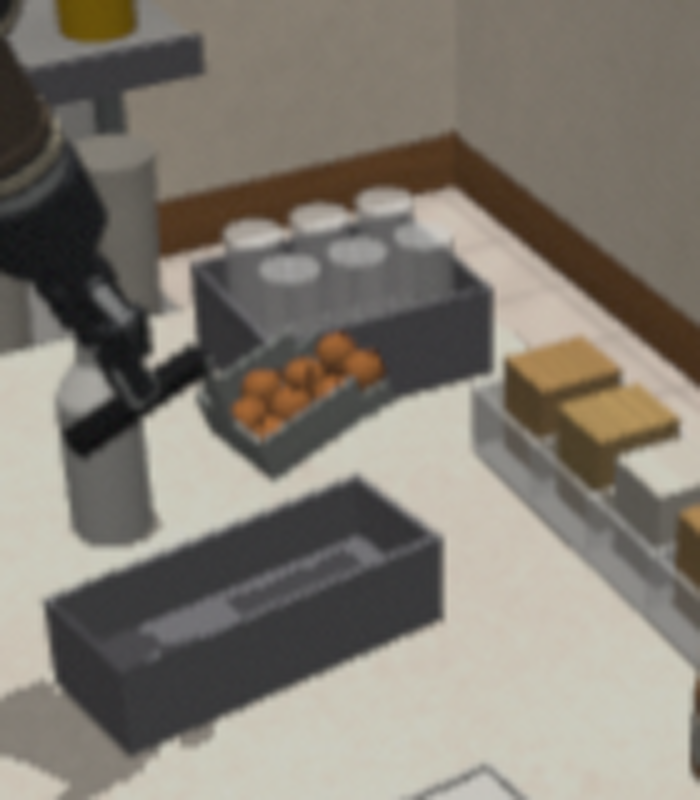

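All eight nuts sit well back in the raised scoop and the bin is empty. I carry them gently to the scale.

Call:
carry_out --pt "0 0 0 -0.0004 -0.004 -0.0012 255" --pt "0 0 0 -0.0009 -0.008 -0.0023 255" --pt "0 0 0 -0.0013 -0.012 -0.0035 255" --pt "0 0 0 -0.0018 -0.016 -0.0047 255" --pt "0 0 0 -0.0022 -0.02 -0.0058 255" --pt "0 0 0 -0.0027 -0.024 -0.007 255" --pt "0 0 0 -0.0027 -0.024 -0.007 255" --pt "0 0 0 -0.0027 -0.024 -0.007 255" --pt "0 0 0 -0.0027 -0.024 -0.007 255" --pt "0 0 0 -0.0027 -0.024 -0.007 255" --pt "0 0 0 -0.0027 -0.024 -0.007 255" --pt "0 0 0 -0.0027 -0.024 -0.007 255" --pt "0 0 0 -0.0027 -0.024 -0.007 255" --pt "0 0 0 -0.0027 -0.024 -0.007 255" --pt "0 0 0 -0.0027 -0.024 -0.007 255"

```text
clock: 15.22
position: [0.4468, -0.0618, 0.2308]
tool_rot: [-0.004, 1.205, 0.146]
ft_force: [-0.2, 0.0, -3.0]
finger_gap: 0.171
```

Call:
carry_out --pt "0 0 0 -0.0027 -0.024 -0.007 255" --pt "0 0 0 -0.0027 -0.024 -0.007 255" --pt "0 0 0 -0.0027 -0.024 -0.007 255" --pt "0 0 0 -0.0027 -0.024 -0.007 255" --pt "0 0 0 -0.0027 -0.024 -0.007 255" --pt "0 0 0 -0.0022 -0.02 -0.0058 255" --pt "0 0 0 -0.0018 -0.016 -0.0047 255" --pt "0 0 0 -0.0013 -0.012 -0.0035 255" --pt "0 0 0 -0.0009 -0.01 -0.0023 255" --pt "0 0 0 -0.0007 -0.007 -0.0018 255" --pt "0 0 0 -0.0004 -0.004 -0.0012 255" --pt "0 0 0 0 0 0 255" --pt "0 0 0 0 0 0 255"

```text
clock: 16.3
position: [0.4184, -0.2552, 0.2309]
tool_rot: [0.001, 1.205, 0.151]
ft_force: [-0.0, 0.4, -2.6]
finger_gap: 0.168
```

```bash
python3 - <<'E'
from h import *
R,p=Rt();s=bot.state();print(R.round(3),s['position'],s['ft_force'],s['wrist_torque'],s['joint_positions'])
a=grab('scene','s14');crop(a,190,90,350,240,5,'s14a');b=grab('side','d14');crop(b,270,150,430,310,4,'d14a')
E
```

```text
[[ 0.354 -0.149  0.923]
 [ 0.054  0.989  0.139]
 [-0.934  0.001  0.358]] [ 0.41841427 -0.25521745  0.23090513] [-0.03183498  0.43633412 -2.61733853] [-0.05241572  0.68220765  0.06505096] [-0.83728411 -0.10891532  2.12831127  0.37662809  0.94907058 -2.75209172]
```

View pics/s14a.png

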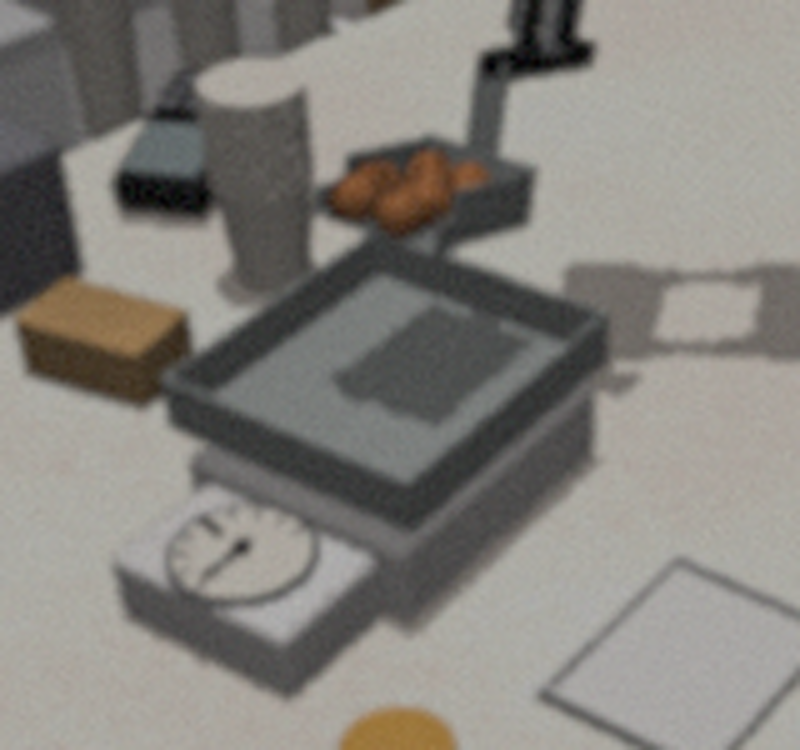

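View pics/d14.png

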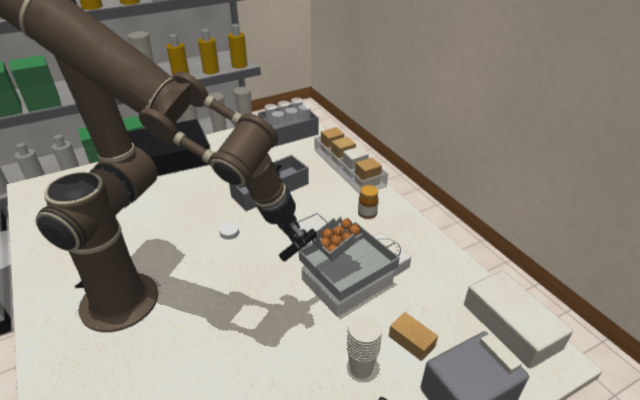

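Call:
carry_out --pt "0 0 0 0.0017 0 0.0045 255" --pt "0 0 0 0.0017 0 0.0045 255" --pt "0 0.2 0 0.004 0 -0.0002 255" --pt "0 0.3 0 0.0077 0 -0.0004 255" --pt "0 0.35 0 0.0077 0 -0.0004 255" --pt "0 0.35 0 0.0077 0 -0.0004 255" --pt "0 0.35 0 0.0077 0 -0.0004 255" --pt "0 0.35 0 0.0077 0 -0.0004 255" --pt "0 0.35 0 0.0077 0 -0.0004 255" --pt "0 0.35 0 0.0077 0 -0.0004 255" --pt "0 0.2 0 0.003 0 0 255" --pt "0 0 0 0 0 0 255" --pt "0 0 0 0 0 0 255"

```text
clock: 17.48
position: [0.4413, -0.2518, 0.1715]
tool_rot: [0.004, 1.449, 0.154]
ft_force: [-0.0, 0.0, -2.6]
finger_gap: 0.171
```

```bash
python3 - <<'E'
from h import *
R,p=Rt();s=bot.state();print(R.round(3),s['position'],s['ft_force'],s['wrist_torque'],s['joint_positions'])
B=np.array([.5733,-.2338]);ex=np.array([.990,.1395]);ey=np.array([-.1395,.99])
for n,v in (('lip',[.084,0,.147]),('heel',[.084,0,.047])):
    q=p+R@v; print(n,(q[:2]-B)@ex,(q[:2]-B)@ey,q[2])
a=grab('scene','s15');crop(a,190,90,350,240,5,'s15a');b=grab('side','d15');crop(b,270,180,430,320,5,'d15a')
E
```

```text
[[ 0.121 -0.15   0.981]
 [ 0.019  0.989  0.148]
 [-0.993  0.     0.122]] [ 0.44127027 -0.25183432  0.17151311] [-8.61671385e-04  2.55736975e-02 -2.59124373e+00] [-0.0099249   0.35260633 -0.00464996] [-0.66105423  0.09052203  2.02151742  0.10946722  0.94832444 -2.44220696]
lip 0.02287937832871502 0.0021790617986795846 0.10606827936661281
heel -0.07634725002372522 0.0011780842072873898 0.09387228908121736
```

View pics/s15a.png

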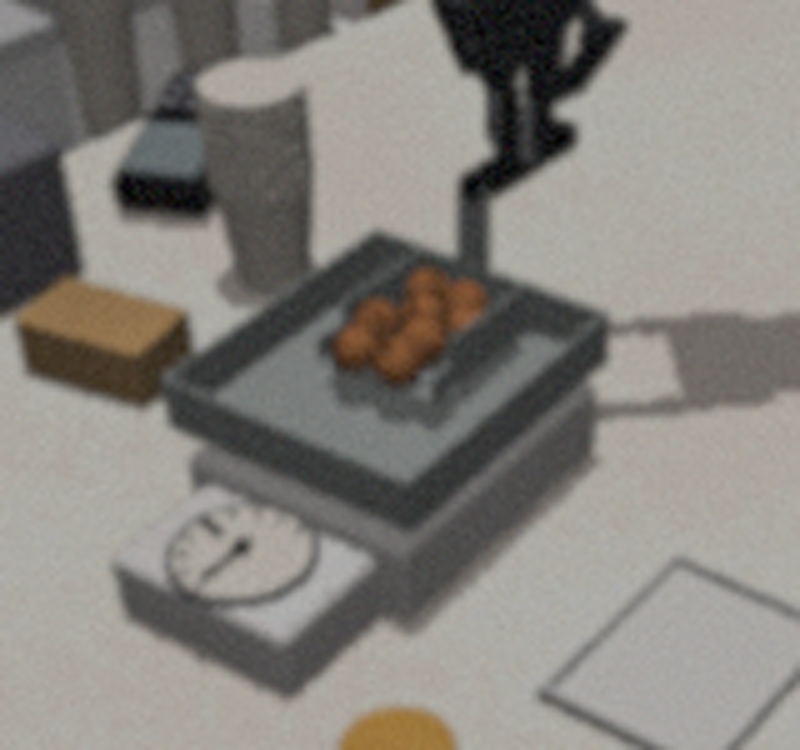

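View pics/d15a.png

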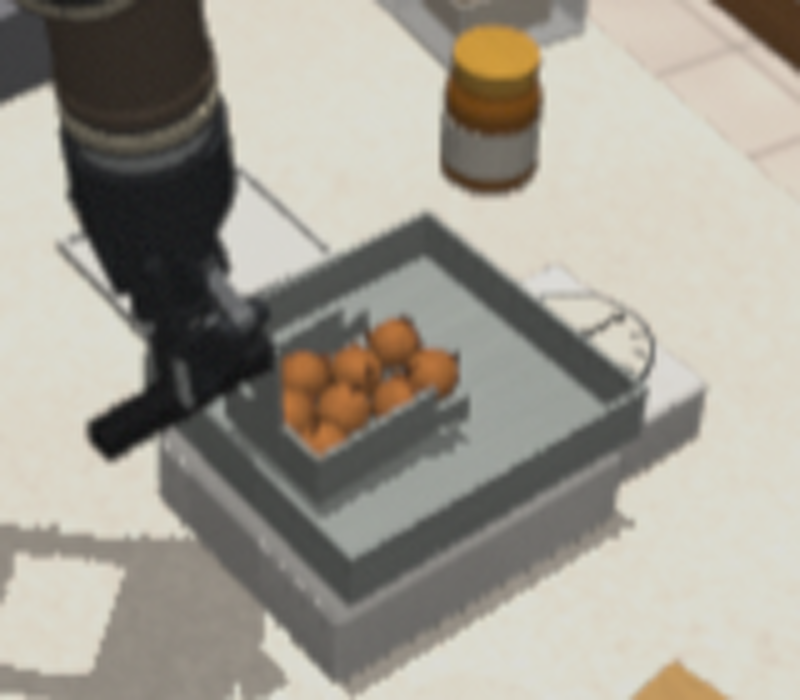

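Call:
carry_out --pt "0 0.4 0 -0.0031 0 0.0029 255" --pt "0 0.4 0 -0.0031 0 0.0029 255" --pt "0 0.4 0 -0.0031 0 0.0029 255" --pt "0 0.4 0 -0.0031 0 0.0029 255" --pt "0 0.4 0 -0.0051 0 0.0029 255" --pt "0 0.4 0 -0.0051 0 0.0029 255" --pt "0 0.4 0 -0.0051 0 0.0029 255" --pt "0 0.4 0 -0.0051 0 0.0029 255" --pt "0 0.4 0 -0.0051 0 0.0029 255" --pt "0 0.4 0 -0.0051 0 0.0029 255" --pt "0 0 0 0 0 0 255" --pt "0 0 0 0 0 0 255" --pt "0 0 0 0 0 0 255"

```text
clock: 18.67
position: [0.4714, -0.2477, 0.2135]
tool_rot: [3.141, 1.345, -2.993]
ft_force: [-0.0, 0.1, -2.2]
finger_gap: 0.171
```

```bash
cat > chk.py <<'E'
from h import *
import sys
n=sys.argv[1]
R,p=Rt();s=bot.state();print(R.round(3).tolist(),s['position'].round(4),s['ft_force'].round(2),s['wrist_torque'].round(2),s['joint_positions'].round(2))
B=np.array([.5733,-.2338]);ex=np.array([.990,.1395]);ey=np.array([-.1395,.99])
for k,v in (('lip',[.084,0,.147]),('heel',[.084,0,.047])):
    q=p+R@v; print(k,(q[:2]-B)@ex,(q[:2]-B)@ey,q[2])
a=grab('scene','s'+n);b=grab('side','d'+n)
def cr(c,x0,y0,x1,y1,f): return cv2.resize(c['image'][y0:y1,x0:x1,::-1],None,fx=f,fy=f,interpolation=cv2.INTER_CUBIC)
cv2.imwrite(f'pics/m{n}.png',np.hstack([cr(a,195,110,325,240,3),cr(b,280,195,410,325,3)]))
E
python3 chk.py 16
```

```text
[[-0.221, -0.148, 0.964], [-0.033, 0.989, 0.144], [-0.975, 0.0, -0.224]] [ 0.4714 -0.2477  0.2135] [-0.04  0.06 -2.23] [-0.   -0.1  -0.02] [-0.49  0.27  1.73 -0.14  1.33 -2.16]
lip 0.021577753878885438 0.00159012179375922 0.09874400996880783
heel -0.07585965254552372 0.0007333019192311153 0.12112794442092034
```

View pics/m16.png

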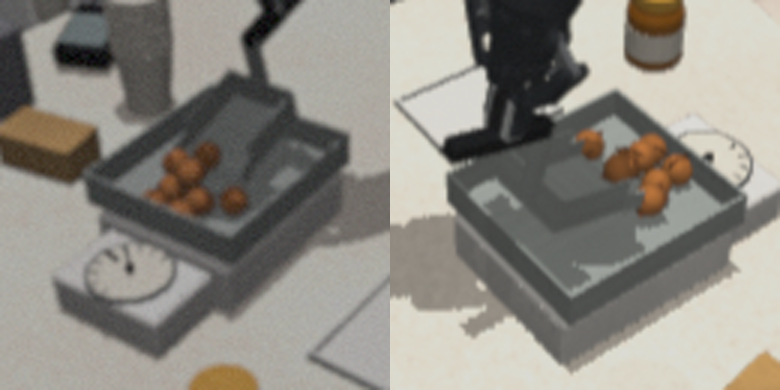

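Call:
carry_out --pt "0 0.4 0 -0.0055 0 0.0007 255" --pt "0 0.4 0 -0.0055 0 0.0007 255" --pt "0 0.4 0 -0.0055 0 0.0007 255" --pt "0 0.4 0 -0.0055 0 0.0007 255" --pt "0 0.4 0 -0.0055 0 0.0007 255" --pt "0 0.4 0 -0.0055 0 0.0007 255" --pt "0 0.4 0 -0.0055 0 0.0007 255" --pt "0 0.4 0 -0.0055 0 0.0007 255" --pt "0 0 0 0 0 0 255" --pt "0 0 0 0 0 0 255" --pt "0 0 0 0 0 0 255" --pt "0 0 0 0 0 0 255"

```text
clock: 19.77
position: [0.491, -0.2447, 0.2526]
tool_rot: [3.141, 1.065, -2.993]
ft_force: [0.4, -0.2, -1.8]
finger_gap: 0.173
```

```bash
python3 chk.py 17
```

```text
[[-0.479, -0.148, 0.865], [-0.072, 0.989, 0.13], [-0.875, 0.0, -0.484]] [ 0.491  -0.2447  0.2526] [ 0.42 -0.19 -1.75] [ 0.06 -0.29 -0.01] [-0.39  0.43  1.5  -0.25  1.65 -2.08]
lip 0.004886701099994803 0.001465719719198906 0.10794245422071982
heel -0.08257047785273736 0.0006950959986137788 0.15639121794365846
```

View pics/m17.png

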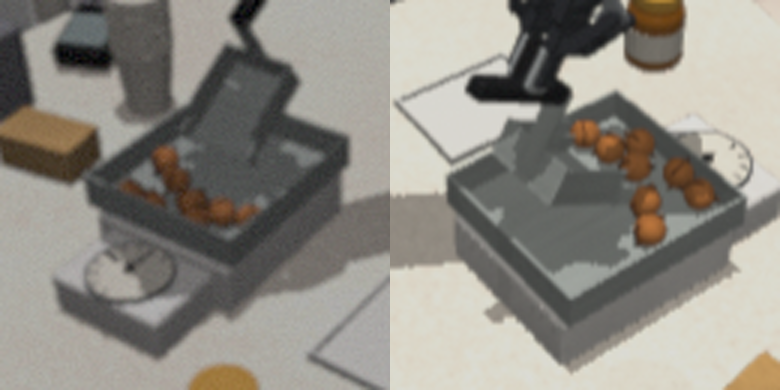

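The right view shows all eight nuts in the pan, the scoop empty, and the needle well past the mark. I raise and level the scoop.

Call:
carry_out --pt "0 0 0 -0.009 0 -0.005 255" --pt "0 0 0 -0.014 0 -0.008 255" --pt "0 0 0 -0.018 0 -0.01 255" --pt "0 0 0 -0.014 0 -0.008 255" --pt "0 -0.8 0 0 0 0 255" --pt "0 -0.8 0 0 0 0 255" --pt "0 -0.8 0 0 0 0 255" --pt "0 -0.8 0 0 0 0 255" --pt "0 -0.8 0 0 0 0 255" --pt "0 -0.8 0 0 0 0 255" --pt "0 -0.99 0 0 0 0 255" --pt "0.36 0 0 0 0 0 255" --pt "0.36 0 0 0 0 0 255" --pt "0 0 0 0 0 0 255" --pt "0 0 0 0 0 0 255"

```text
clock: 21.12
position: [0.4908, -0.2448, 0.3167]
tool_rot: [-2.514, 1.57, -2.427]
ft_force: [-0.2, -0.5, -1.5]
finger_gap: 0.169
```

```bash
python3 chk.py 18
```

```text
[[-0.001, -0.087, 0.996], [-0.001, 0.996, 0.087], [-1.0, -0.001, -0.001]] [ 0.4908 -0.2448  0.3167] [-0.2  -0.53 -1.53] [0.01 0.1  0.04] [-0.54  0.09  1.71 -0.    1.34 -2.2 ]
lip 0.06348811363133934 -0.007167642447141712 0.23254898376566652
heel -0.03635029633631655 -0.0018868091346595861 0.2326338237403872
```

View pics/m18.png

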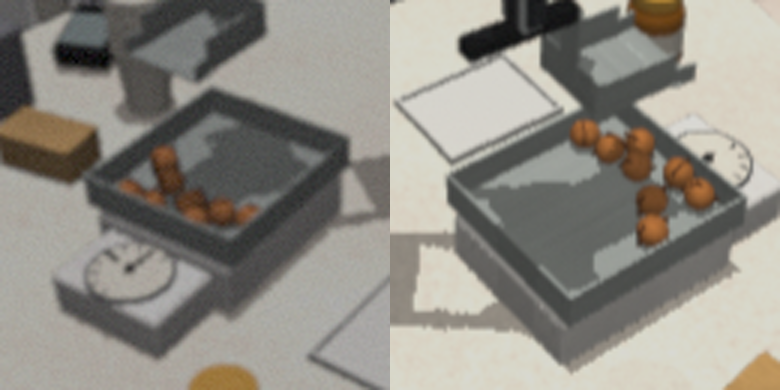

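View pics/d18.png

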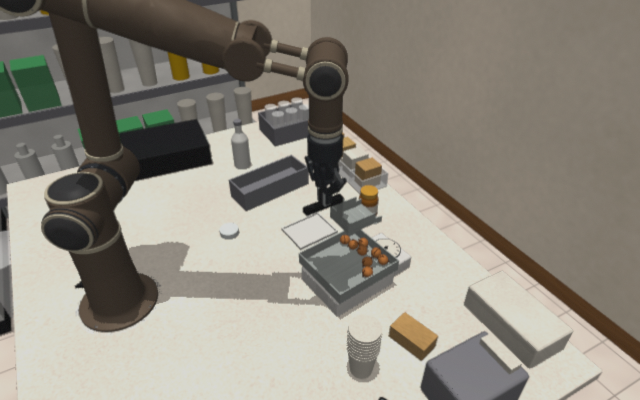

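Call:
carry_out --pt "0 0 0 0 0.012 0.0007 255" --pt "0 0 0 0 0.024 0.0014 255" --pt "0 0 0 0 0.03 0.0017 255" --pt "0 0 0 0 0.03 0.0017 255" --pt "0 0 0 0 0.03 0.0017 255" --pt "0 0 0 0 0.03 0.0017 255" --pt "0 0 0 0.015 0.03 0.0017 255" --pt "0 0 0 0.025 0.026 0.0014 255" --pt "0 0 0 0.03 0.016 0.001 255" --pt "0 0 0 0.035 0.008 0.0004 255" --pt "0 0 0 0.035 0 0 255" --pt "0 0 0 0.03 0 0 255" --pt "0 0 0 0.02 0 0 255" --pt "0 0 0 0 0 0 255" --pt "0 0 0 0 0 0 255"

```text
clock: 22.47
position: [0.4827, -0.0076, 0.1249]
tool_rot: [2.93, 1.566, 3.017]
ft_force: [0.5, -0.3, -0.6]
finger_gap: 0.169
```

```bash
python3 - <<'E'
from h import *
R,p=Rt();s=bot.state();print(R.round(3),s['position'],s['ft_force'],s['wrist_torque'])
a=grab('scene','s19');crop(a,280,140,400,260,6,'s19a');b=grab('side','d19');crop(b,240,150,380,260,5,'d19a')
E
```

```text
[[-0.004 -0.087  0.996]
 [ 0.001  0.996  0.087]
 [-1.     0.001 -0.004]] [ 0.48274904 -0.00758293  0.12488312] [ 0.50112204 -0.30445703 -0.56983958] [ 0.02877863  0.06607628 -0.00739131]
```

View pics/s19a.png

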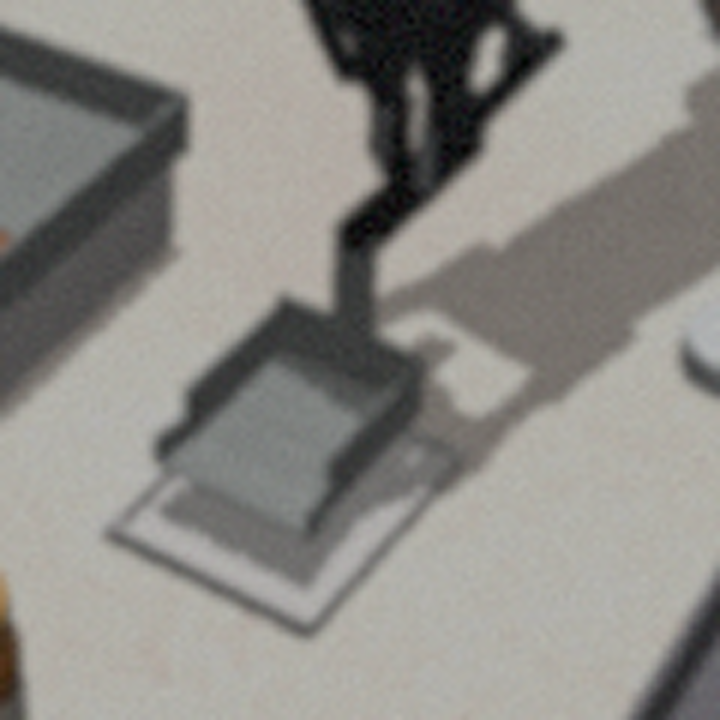

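View pics/d19a.png

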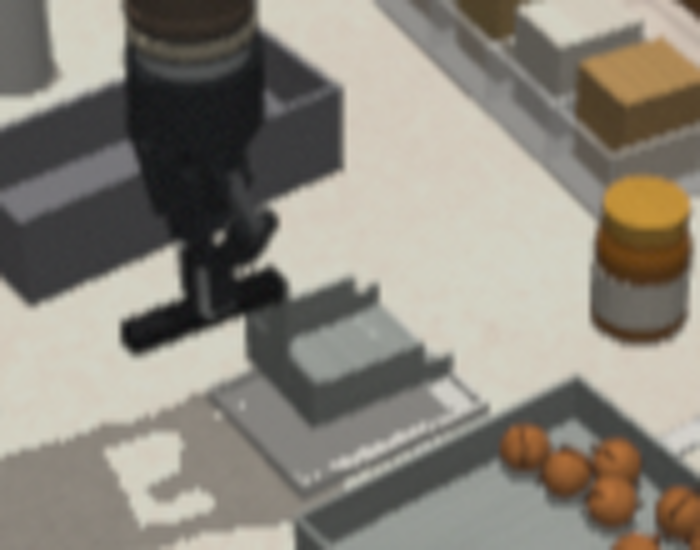

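```bash
python3 - <<'E'
from h import *
a=load('s19');b=load('d19')
L=onz(a,C([(162,466),(308,532)],280,140,6),.041);print(L,L.mean(0))
T=onz(a,C([(105,535),(308,635),(462,460)],280,140,6),.010);print(T,(T[0]+T[2])/2)
T=onz(b,C([(490,408),(303,490),(211,395)],240,150,5),.010);print(T,(T[0]+T[2])/2)
E
```

```text
[[ 0.63226387 -0.02975472  0.041     ]
 [ 0.62242932  0.04686762  0.041     ]] [0.6273466  0.00855645 0.041     ]
[[ 0.65923116 -0.04103213  0.01      ]
 [ 0.64740734  0.06805592  0.01      ]
 [ 0.51110006  0.05432085  0.01      ]] [0.58516561 0.00664436 0.01      ]
[[ 0.65488061 -0.05116608  0.01      ]
 [ 0.51818145 -0.06028577  0.01      ]
 [ 0.50689231  0.04454986  0.01      ]] [ 0.58088646 -0.00330811  0.01      ]
```

Call:
carry_out --pt "0 0 0 0.008 -0.0005 0.002 255" --pt "0 0 0 0.01 -0.0005 0.002 255" --pt "0 0 0 0.008 0 0 255" --pt "0 0 0 0.004 0 0 255" --pt "0 0 0 0.002 0 0 255" --pt "0 0 0 0.001 0 0 255" --pt "0 0 0 0.001 0 0 255" --pt "0 0 0 0 0 0 255"

```text
clock: 23.23
position: [0.4882, -0.0091, 0.0919]
tool_rot: [-2.978, 1.57, -2.892]
ft_force: [-0.1, 0.4, -0.3]
finger_gap: 0.173
```

Call:
carry_out --pt "0 0 0 0.001 0 0 255" --pt "0 0 0 0.001 0 0 255" --pt "0 0 0 0 0 0 255"

```text
clock: 23.48
position: [0.4884, -0.0091, 0.0907]
tool_rot: [-2.741, 1.57, -2.654]
ft_force: [-1.7, 0.3, 5.2]
finger_gap: 0.165
```

```bash
python3 - <<'E'
from h import *
R,p=Rt();s=bot.state();print(R.round(4),s['position'],s['ft_force'],s['wrist_torque'])
a=grab('scene','s20');crop(a,280,140,400,260,6,'s20a');b=grab('side','d20');crop(b,240,150,380,260,5,'d20a')
E
```

```text
[[-5.000e-04 -8.640e-02  9.963e-01]
 [-3.000e-04  9.963e-01  8.640e-02]
 [-1.000e+00 -2.000e-04 -5.000e-04]] [ 0.4883834  -0.00911865  0.09065636] [-1.72123557  0.31808929  5.22405512] [0.02171579 0.34629564 0.01365831]
```

View pics/d20a.png

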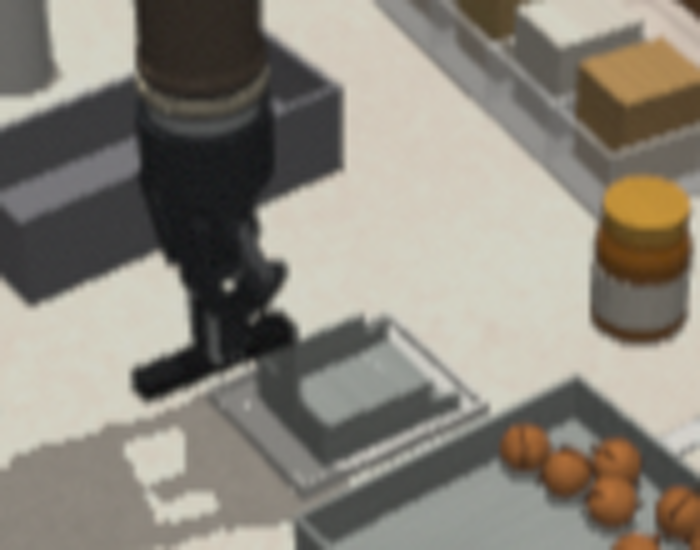

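View pics/s20a.png

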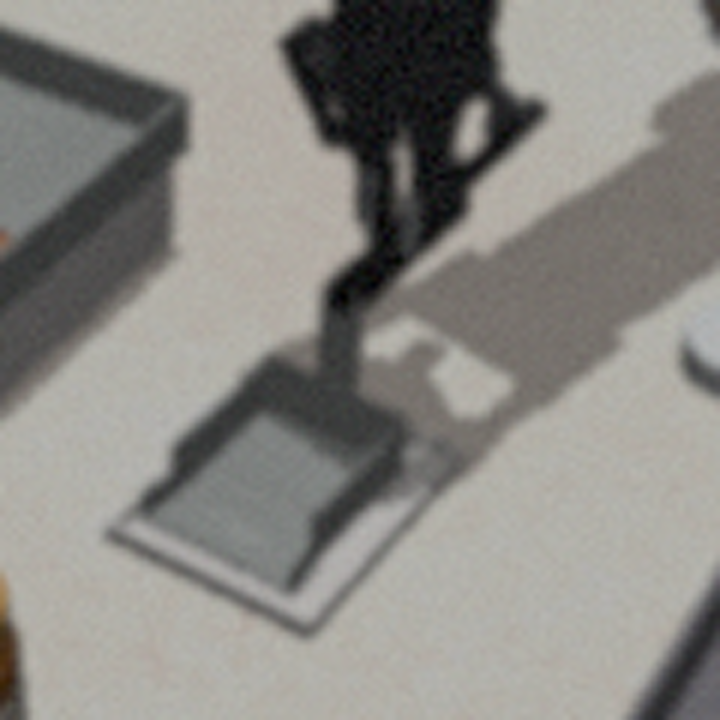

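The scoop is flat in the tray, with contact at the same height as at pick-up. I release.

Call:
carry_out --pt "0 0 0 -0.001 0 0 220" --pt "0 0 0 0 0 0 180" --pt "0 0 0 0 0 0 120" --pt "0 0 0 0 0 0 60" --pt "0 0 0 0 0 0 0" --pt "0 0 0 0 0 0 0" --pt "0 0 0 0 0 0 0" --pt "0 0 0 0 0 0 0" --pt "0 0 0 0 0 0 0" --pt "0 0 0 -0.01 0 0 0" --pt "0 0 0 -0.02 0 0 0" --pt "0 0 0 -0.03 0 0 0" --pt "0 0 0 -0.03 0 0 0" --pt "0 0 0 -0.03 0 0 0" --pt "0 0 0 -0.03 0 0 0" --pt "0 0 0 -0.03 0 0 0" --pt "0 0 0 -0.02 0 0 0" --pt "0 0 0 0 0 0 0" --pt "0 0 0 0 0 0 0"

```text
clock: 25.17
position: [0.4892, -0.0091, 0.2929]
tool_rot: [-0.252, 1.567, -0.166]
ft_force: [0.6, 0.3, 0.7]
finger_gap: 0.998
```

```bash
python3 - <<'E'
from h import *
s=bot.state();print(s['position'],s['ft_force'],s['finger_gap'])
a=grab('scene','s21');b=grab('side','d21');grab('wrist','w21')
crop(a,200,120,330,240,6,'s21a');crop(b,230,160,430,310,4,'d21a')
E
```

```text
[ 0.48915839 -0.00911317  0.29291518] [0.60732066 0.33991734 0.70281627] 0.9984388915314357
```

View pics/s21a.png

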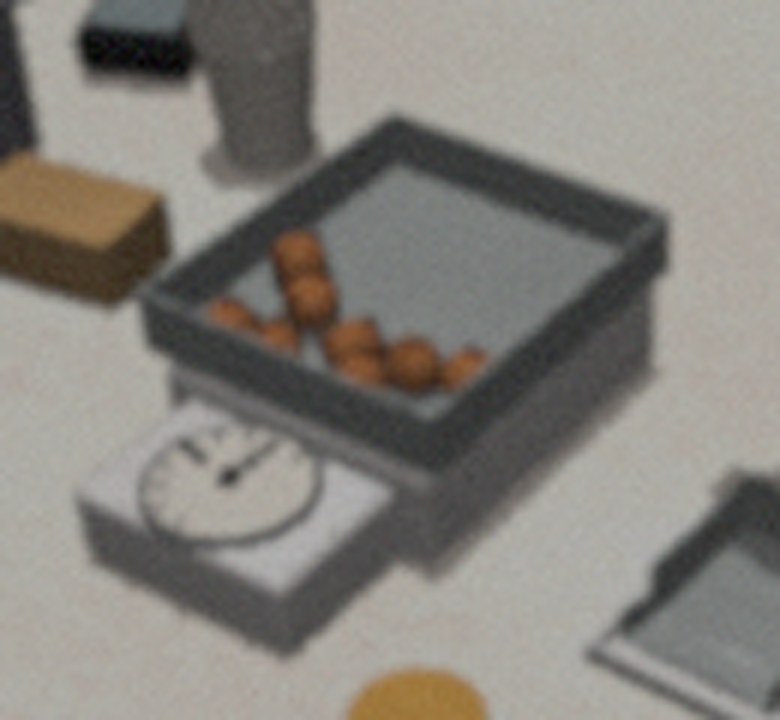

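View pics/d21a.png

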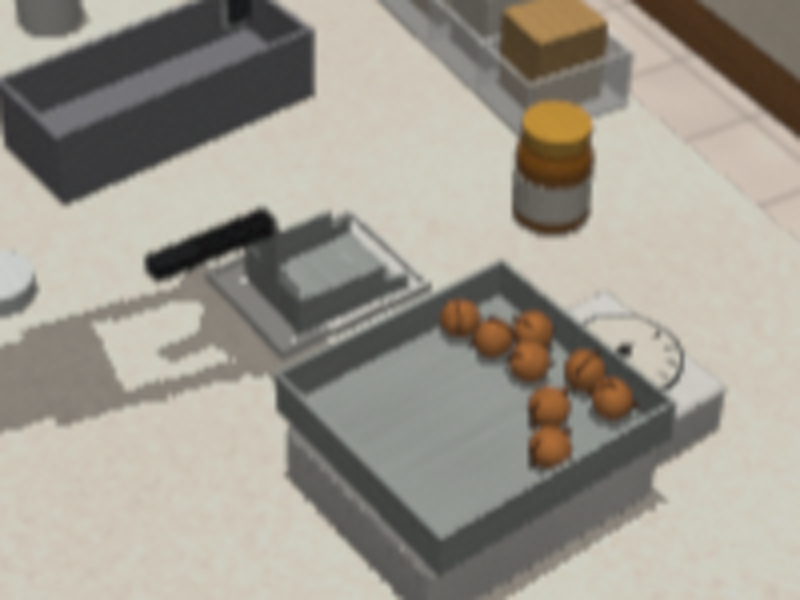

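View pics/w21.png

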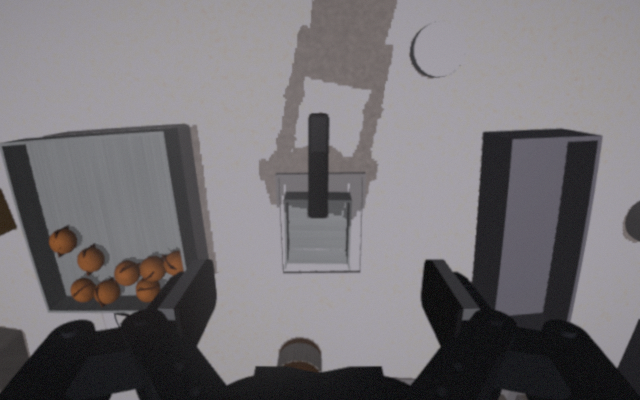

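View pics/s21.png

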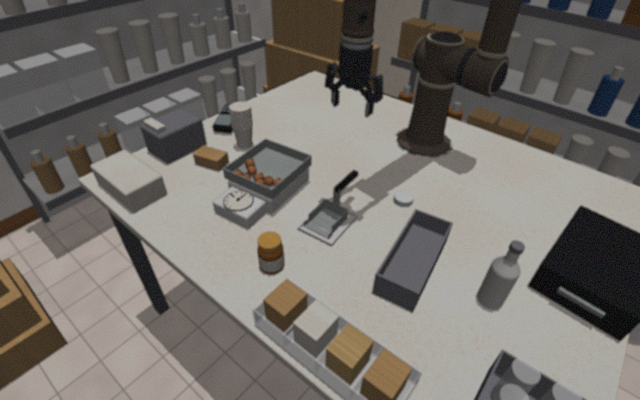

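The scoop stands level inside the tray and clear of its rim, with the bar at (318,165) in the wrist view. All eight nuts are in the pan and the bin is empty. The needle points almost opposite its zero, far past the mark, and the other goods are unmoved.

```bash
python3 -c "
from cell import workorder
print(workorder.hand_in())"
```

```text
the job is handed in; nothing more can be done
None
```

I moved all eight walnuts from the bin to the scale pan in one scoop, laid the scoop back level on its white rest, let go and handed the job in at about 25 s.

- **Nuts:** the last pictures show all eight in the pan, none spilled and the bin empty.
- **Needle:** it rests at roughly 3.2 rad by eye, well past the 1.8 rad mark. It looks the same in the pictures taken just after the pour and just before hand-in.
- **Scoop:** it stands level inside the tray. It touched down at about the same height as when I picked it up (gripper at 0.0907 m against 0.0902 m), so it is on the tray floor and not on the rim.
- **Other goods:** the jar, tin, bottle, cups and carton appear unmoved in the pictures.
- **Forces:** the wrist force read about 5 N at most after each move, and the gripper ended open and clear of everything.

One check disagreed: my measurements of the tray's centre differed by up to about 10 mm sideways between cameras. I relied on the wrist view, which shows the scoop inside the rim.

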